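# Tighten the filter lock ring with a pin spanner and lean the spanner in its stand

## Task

Tighten the lock ring on the small filter canister with the pin spanner: set both prongs down into the ring's two holes, then turn the ring clockwise (seen from above) to its stop, never pushing the ring with the gripper itself. Then lift the spanner out and lean it in the white sheet-steel stand, its plain heel down on the base against the stop strip and both prongs resting against the back plate. Leave the jar, the bottle and the beaker where they are.

Things in the scene. Friction and masses are not known exactly. Their poses are not given: they have to be found in the camera images.
- spanner: Dark steel T-shaped pin spanner, loose, 195 mm long, 0.35 kg; starts level on the board, prongs down, handle roughly towards the robot. Origin midway between the prongs on the cross bar's underside; x along the handle to its free end, y along the cross bar, z up. Cross bar x +-10, y +-44, z 0 to 10 mm. Handle 20 mm wide, z 0 to 14, x to 185 mm. Centre of mass near x 75 mm.
- prong_a (a point): Centre of the tip of one prong, at x 0, y +34.5, z -14 mm in the spanner's frame. The two prongs are 9 mm in diameter, 14 mm long, chamfered at the tip. Lying, the spanner rests on prongs and heel, the handle's underside 14 mm over the board.
- prong_b (a point): Centre of the tip of the other prong, at x 0, y -34.5, z -14 mm in the spanner's frame.
- heel_end (a point): On the end face of the spanner's handle: x 185, y 0, z 0 mm in the spanner's frame. The heel is a block under the handle's end, x 170 to 185, 20 mm wide, down to z -14 mm; so the end face spans 14 mm to either side of this point in z.
- board: White plastic board, 280 x 200 x 10 mm, fixed flat on the bench; origin at the centre of its underside, top 10 mm higher. The spanner lies on it at the start. Board and stand may change sides.
- hole_a (a point): Centre of the mouth of one of the lock ring's two like holes (13 mm diameter, 16 mm deep), in its top face 76 mm over the bench, 34.5 mm from the ring's axis; the other hole is opposite, the axis midway. Turns with the ring; z up, y from hole b to hole a. The prongs may go in either way round.
- hole_b (a point): Mouth of the opposite hole, same size.
- lock_ring (a joint): Turn (rad) of the brass ring (92 mm across, 16 mm thick) on the fixed round steel canister (124 mm across, 60 mm high, pipe stub low on its far side). Grows clockwise from above; starts at 0 to 0.25, stop at 1.0. Stays put; friction 0.3 N m. The line square to the holes stays within 50 degrees of the robot's x axis: a handle on the robot's side stays there.
- stand: Fixed white-enamelled sheet-steel stand, 196 (x) by 180 (y) mm, no sides. Origin: centre of underside; x from the stop strip (robot's side) to the back plate. Base top z 5 mm. Stop strip: inner face x -78, top z 33 mm. Back plate on two end posts: front face x +78, z 90 to 155 mm, open below. Both full width. The spanner leans about 42 degrees from level, heel on the robot's side, back facing up.
- jar: Bystander: closed glass jar, 60 mm diameter, 65 mm high, beyond the canister. Origin at the centre of its underside.
- amber_bottle: Bystander: brown glass bottle, 48 mm diameter, 100 mm high, far to the robot's right. Origin at the centre of its underside.
- beaker: Bystander: open steel beaker, 72 mm diameter, 85 mm high, far to the robot's left. Origin at the centre of its underside.
Not all that is in view belongs to the job. What is meant by the spanner is not turquoise, and is the smaller of those in its own colour.

How it is judged:
On the way, in this order (a step that is already met when the one before it is completed fails the run):
1. both prongs of the spanner are at least 7 mm down in the ring's holes before the ring has been turned past 0.4 rad (((horizontal distance between prong_a and hole_a below 0.005 m and horizontal distance between prong_b and hole_b below 0.005 m and z of prong_a in the frame of hole_a below -0.007 m and z of prong_b in the frame of hole_b below -0.007 m) or (horizontal distance between prong_b and hole_a below 0.005 m and horizontal distance between prong_a and hole_b below 0.005 m and z of prong_b in the frame of hole_a below -0.007 m and z of prong_a in the frame of hole_b below -0.007 m)) and value of joint lock_ring below 0.4 rad), for 0.2 s.
2. with both prongs still in the holes, the ring is turned to its stop (over 0.93 rad) (((horizontal distance between prong_a and hole_a below 0.005 m and horizontal distance between prong_b and hole_b below 0.005 m and z of prong_a in the frame of hole_a below -0.007 m and z of prong_b in the frame of hole_b below -0.007 m) or (horizontal distance between prong_b and hole_a below 0.005 m and horizontal distance between prong_a and hole_b below 0.005 m and z of prong_b in the frame of hole_a below -0.007 m and z of prong_a in the frame of hole_b below -0.007 m)) and value of joint lock_ring above 0.93 rad), for 0.2 s.
At the end, for the whole second after the job is handed in: The ring is still at its stop (over 0.93 of 1.0 rad); the spanner is at rest leaning in the stand: its heel down on the base (within about 15 mm) and against the stop strip (within about 10 mm), both prong tips within 10 mm of the back plate and more than 90 mm up (value of joint lock_ring above 0.93 rad and x of each of prong_a, prong_b in the frame of stand above 0.068 m and z of each of prong_a, prong_b in the frame of stand above 0.09 m and y of prong_a in the frame of stand between -0.09 and 0.09 m and y of prong_b in the frame of stand between -0.09 and 0.09 m and x of heel_end in the frame of stand below -0.058 m and z of heel_end in the frame of stand below 0.03 m and linear speed of spanner below 0.02 m/s and angular speed of spanner below 0.1 rad/s); the robot touches nothing.
It fails at once if the robot itself pushes the lock ring (over 3 N) (contact force between any of the fingers, the arm and lock_ring above 3 N).
It fails at once if the jar is moved by more than 30 mm or tipped (distance of jar from where it was at the start of the episode above 0.03 m or angle between jar's own z axis and vertical above 0.5 rad).
It fails at once if the amber bottle is moved by more than 30 mm or tipped (distance of amber_bottle from where it was at the start of the episode above 0.03 m or angle between amber_bottle's own z axis and vertical above 0.5 rad).
It fails at once if the beaker is moved by more than 30 mm or tipped (distance of beaker from where it was at the start of the episode above 0.03 m or angle between beaker's own z axis and vertical above 0.5 rad).
It also fails if it takes over 64 s, if anything falls off the work surface, if the arm or the gripper's body presses on something with over 40 N, if the wrist force passes 120 N, or if a joint passes its speed limit or range.

## Robot

A 6-joint arm with a two-finger parallel gripper is mounted at the origin on the work surface. World frame = base frame: x ahead of the robot, y to its left, z up, the work surface at z = 0. Lengths are in m, angles in rad, forces in N, time in s.
With the tool pointing down it reaches from about 0.35 to 0.775 m from the base axis. Payload 7.3 kg.
Tool frame: the origin (TCP) lies at the centre of the arm's flange, where the gripper is bolted on; the fingertips stand 178 mm ahead of it and the grasp point (between the pads) lies robot.pinch_z ahead of it (robot.pinch_z is the distance from the TCP to the grasp point, in m); x points along the fingers, z is the direction in which the jaws open and shut, and the axes are right-handed (so a half turn about x gives the same grasp; the last joint's range is limited). The gripper opens to 92 mm and grips with 3 to 60 N. Pads are 19 mm wide; open, the fingers measure 130 mm over their backs; the gripper's body (75 mm by 190 mm) begins 47 mm behind the grasp point.
Start: joints at [1.064, 0.342, 1.524, -0, 1.275, -0.146], TCP at [0.185, 0.491, 0.405] pointing down, gripper open.
Joint ranges: [-2.53, 2.53], [-0.77, 2.02], [0.04, 2.7], [-1, 4.14], [0.28, 2.66], [-3.11, 3.11]. Speed limits (rad/s): [2.57, 2.57, 3.14, 3.14, 3.14, 3.14].

## Interface

Orientations are given as [roll, pitch, yaw] about the fixed x, y, z axes, in that order (R = Rz(yaw) Ry(pitch) Rx(roll)).
In Python, from cell import robot gives the robot as it stands.
- The arm moves only by the shell command python3 -m jog 'ROWS' [FORCE]. ROWS is JSON, a list of rows, each an object of numbers: "fingers": the closure, from 0 (fully open) to 1 (shut); "x", "y", "z": the shift along the tool's x, y, z in cm; "spin": the turn about the tool's x in degrees. A call has 1 to 5 rows; each row is the pose to reach, as a shift and turn from the pose commanded when the call began, along the tool's axes at that moment; what a row does not reach only later rows make up. A row lasts 1/8 s, in which the tool goes at most 62.5 mm and 10.7 degrees, less where a joint would pass 70% of its speed; a pose out of reach is approached as far as the arm can. A call with a gripper value outside its range is refused whole. The fingers move at their own pace and stop on an object; FORCE is the grip in N (left out, the last holds). Time passes only in rows, so rows that repeat a pose let the fingers close. It gives the time, the measured TCP pose, the force and the opening at its end, in the units of the state.
- robot.observe(): the state, without advancing time (a new reading comes with each control period).
- robot.read_camera(name): name is "side" or "top"; returns a dict with "color" (384x512x3 uint8, red, green, blue), "mtx" (3x3 intrinsics, pixels), "k1" (the pictures are not rectified: a ray, as slopes to the right and down, at radius r is drawn at 1 + k1 r^2 times it, then the intrinsics apply), "view" (4x4, takes a point from world to camera coordinates). Camera axes: x right, y down, z forward; pixel columns grow to the right and rows downward; lengths in m; the calibration is good to about 2 mm. A picture is of the moment at which its call begins. There is no depth.
- robot.hand_in(): hands the job in, once; it reports no verdict.
Trained networks look in a picture, given as the dict that the camera call returned (one of the last four; its "shot" number tells which), for a name from the list of things; names that differ only in an ending like _2 or _b are one class to them, and where a whole thing is asked for, a point or a joint stands for the part that bears it (a point fixed in the world has none). Each returns a list of dicts, best first, with "conf" (0 to 1); they miss things now and then, are a little off and sometimes report something else, mostly with a low value. They report only what shows in the picture. A call takes as long as a camera call. They do not tell look-alikes from the thing itself.
- robot.look_for(target, picture): "xy" ([column, row] in pixels, amid what is visible of it).
The state is a dict: "time": time; "qpos": joint angles; "qvel": joint speeds; "joint_efforts": joint torques, N m; "tool_pos": TCP position; "tool_rot": TCP orientation; "contact_force": force on the tool from outside, world axes, zero at the start; "torque": the same for the moment, N m; "opening": finger opening in m.
Only numpy, scipy, OpenCV 4.12 (cv2) and the standard library are available. Lean on these libraries where they do the work, as an engineer would, in place of code of your own. Each camera call takes 0.05 s, during which the arm holds its last target. There are 200 camera calls.

## Working session

There is one attempt and no reset: what is moved stays moved. The work goes in short steps, Python scripts to look and compute and a shell command to move; the robot and the scene stay as the last step left them, time stands still between calls to the robot, and variables do not carry over. Pictures are saved under pics/ and viewed, on a budget of 15 in all, crops included, one or two more only if the job needs it, and the job is handed in when it is done.

```bash
ls; mkdir -p pics
cat > h.py <<'E'
import numpy as np, cv2
from cell import robot
from scipy.spatial.transform import Rotation as R
def proj(c,P):
    P=np.atleast_2d(P); p=(c["view"][:3,:3]@P.T).T+c["view"][:3,3]
    s=p[:,:2]/p[:,2:]; r2=(s**2).sum(1,keepdims=True); s=s*(1+c["k1"]*r2)
    return s@np.array(c["mtx"])[:2,:2].T+np.array(c["mtx"])[:2,2]
def ray(c,uv):
    m=np.array(c["mtx"]); d=(np.array(uv,float)-m[:2,2])/[m[0,0],m[1,1]]; s=d.copy()
    for _ in range(20): s=d/(1+c["k1"]*(s@s))
    V=np.array(c["view"]); o=-V[:3,:3].T@V[:3,3]
    return o,V[:3,:3].T@np.array([*s,1])
def at(c,uv,z):
    o,d=ray(c,uv); return o+d*(z-o[2])/d[2]
def cam(n):
    c=robot.read_camera(n); c["view"]=np.array(c["view"]); return c
def save(img,f,s=1): cv2.imwrite("pics/"+f,cv2.resize(img[:,:,::-1],None,fx=s,fy=s,interpolation=cv2.INTER_CUBIC))
E
python3 - <<'E'
from h import *
s=robot.observe(); print(robot.pinch_z,s)
t=cam("top"); d=cam("side")
for n,c in(("top",t),("side",d)):
    print(n,c["k1"],np.array(c["mtx"]).tolist(),ray(c,(256,192)))
    for k in ["spanner","prong_a","heel_end","board","hole_a","lock_ring","stand","jar","amber_bottle","beaker"]:
        print(k,[(np.round(q["xy"]).tolist(),round(q["conf"],2)) for q in robot.look_for(k,c)][:4])
save(t["color"],"t0.png",1.5);save(d["color"],"s0.png",1.5)
E
```

```text
pics
0.1592 {'time': 0.0, 'qpos': array([ 1.06402082e+00,  3.42717840e-01,  1.52501229e+00, -9.10008333e-06,
        1.27542366e+00, -1.46003655e-01]), 'qvel': array([-1.56620885e-03, -9.87707271e-04,  1.77781057e-03, -3.97169743e-04,
        5.15094686e-05,  5.38154563e-04]), 'joint_efforts': array([-2.88357387e-04, -4.31234694e+01, -2.44220406e+01,  7.18011567e-02,
        5.60596038e-02, -1.78287419e-04]), 'tool_pos': array([0.18523735, 0.4910873 , 0.40404895]), 'tool_rot': array([ 3.00116298,  1.56923516, -2.0719952 ]), 'contact_force': array([-0.50463255, -1.01009884, -1.21329353]), 'torque': array([-0.01534722,  0.00193752, -0.01862124]), 'opening': 0.09200306004510544}
top -0.02868768901493331 [[434.61835799389155, 0.0, 253.1913401487825], [0.0, 434.61835799389155, 195.95291299176554], [0.0, 0.0, 1.0]] (array([ 0.28757638, -0.01960226,  1.50180855]), array([ 0.14690805,  0.00317569, -0.98920798]))
spanner [([358.0, 286.0], 0.77), ([322.0, 187.0], 0.69), ([242.0, 225.0], 0.67), ([176.0, 176.0], 0.46)]
prong_a [([240.0, 220.0], 0.72), ([321.0, 182.0], 0.71), ([359.0, 288.0], 0.7
[... 436 characters left out ...]
192.39738703016738], [0.0, 0.0, 1.0]] (array([-0.10543991, -0.66036763,  0.96684519]), array([ 0.47651698,  0.5249217 , -0.70525862]))
spanner [([229.0, 218.0], 0.9), ([319.0, 242.0], 0.86), ([254.0, 348.0], 0.57)]
prong_a [([229.0, 218.0], 0.88), ([255.0, 348.0], 0.78), ([365.0, 316.0], 0.69), ([318.0, 245.0], 0.61)]
heel_end [([314.0, 242.0], 0.95), ([228.0, 218.0], 0.87), ([252.0, 347.0], 0.55)]
board [([286.0, 173.0], 0.61), ([328.0, 251.0], 0.56)]
hole_a [([283.0, 174.0], 0.71)]
lock_ring [([285.0, 174.0], 0.56), ([314.0, 244.0], 0.38), ([150.0, 130.0], 0.32)]
stand [([317.0, 241.0], 0.3)]
jar [([330.0, 167.0], 0.66)]
amber_bottle [([365.0, 318.0], 0.74)]
beaker [([150.0, 131.0], 0.58)]
```

View pics/t0.png

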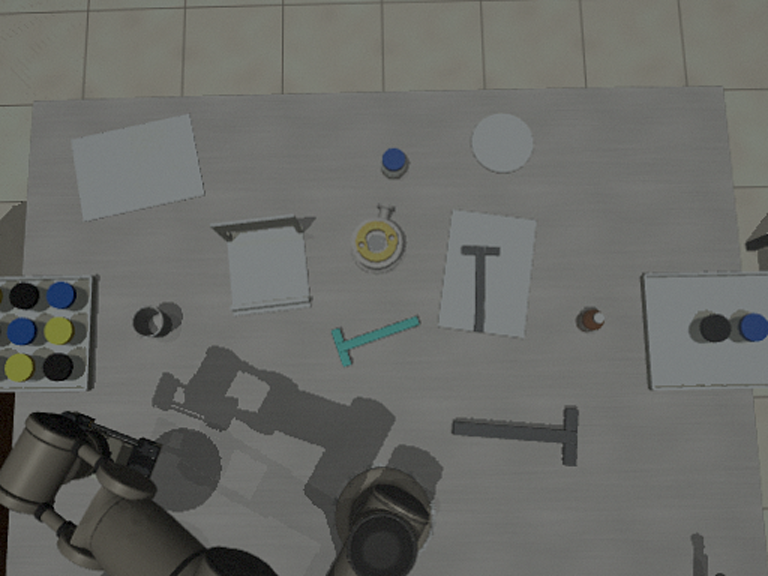

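View pics/s0.png

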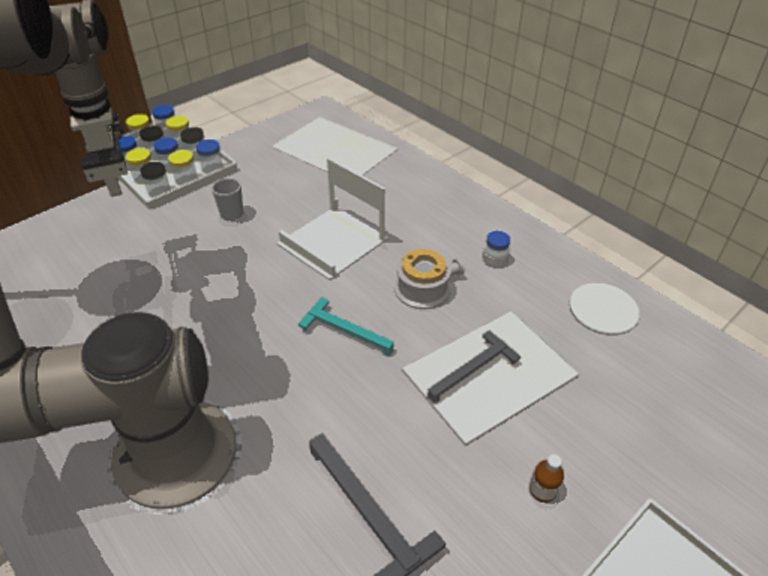

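Candidates for the spanner (top, 1.5x picture): turquoise T (375,340), large dark T on the bench (515,430), smaller dark T on the white board (480,285). I choose the last one: it isn't turquoise, it's the smaller of the dark pair, and it lies on the board. I'll check it in a close crop.

```bash
cat > fit.py <<'E'
from h import *
from scipy.optimize import minimize
def box(x0,x1,y0,y1,z0,z1): return np.array([[x,y,z] for x in(x0,x1) for y in(y0,y1) for z in(z0,z1)])/1000
SP=[box(-10,10,-44,44,0,10),box(0,185,-10,10,0,14),box(170,185,-10,10,-14,14),box(-4,4,31,38,-14,0),box(-4,4,-38,-31,-14,0)]
def sil(c,Rm,t,shape,S=4,off=(0,0),parts=SP):
    m=np.zeros(shape,np.uint8)
    for b in parts:
        p=(proj(c,b@Rm.T+t)-off+.5)*S
        cv2.fillConvexPoly(m,cv2.convexHull(p.astype(np.float32)).round().astype(np.int32),1)
    return m
def edges_fit_plane(cams,masks,x0,z):
    # masks: (mask upscaled S=4, off)
    def f(v):
        e=0
        for c,(m,off) in zip(cams,masks):
            s=sil(c,R.from_euler('z',v[2]).as_matrix(),np.array([v[0],v[1],z]),m.shape,4,off)
            e+=1-(s&m).sum()/max(1,(s|m).sum())
        return e
    return minimize(f,x0,method='Nelder-Mead',options=dict(initial_simplex=np.array(x0)+np.array([[0,0,0],[.01,0,0],[0,.01,0],[0,0,.1]]),xatol=1e-5,fatol=1e-5))
E
python3 - <<'E'
from fit import *
t=cam("top");d=cam("side")
def mask(c,x0,y0,x1,y1,th):
    g=cv2.cvtColor(c["color"],cv2.COLOR_RGB2GRAY)[y0:y1,x0:x1]
    g=cv2.resize(g,None,fx=4,fy=4,interpolation=cv2.INTER_LINEAR)
    return (g<th).astype(np.uint8),(x0,y0)
mt=mask(t,304,158,338,222,95); ms=mask(d,282,216,350,268,95)
a=at(t,(320,166),.03);b=at(t,(319,219),.03);yaw=np.arctan2(*(b-a)[1::-1]);print(a,b,yaw)
for cs,mm in(([t],[mt]),([d],[ms]),([t,d],[mt,ms])):
    r=edges_fit_plane(cs,mm,[a[0],a[1],yaw],.024);print(r.x,r.fun)
# ring
for n,c,(x0,y0,x1,y1) in(("t",t,(230,135,275,185)),("s",d,(262,160,305,192))):
    h=cv2.cvtColor(c["color"],cv2.COLOR_RGB2HSV)[y0:y1,x0:x1]
    m=((h[...,0]<35)&(h[...,1]>110)).astype(np.uint8)
    ct=max(cv2.findContours(m,cv2.RETR_EXTERNAL,cv2.CHAIN_APPROX_NONE)[0],key=cv2.contourArea)
    e=cv2.fitEllipse(ct);uv=np.array(e[0])+(x0,y0);print(n,uv,e[1],at(c,uv,.076))
save(t["color"][135:225,140:345],"c1.png",3.8)
save(d["color"][100:275,180:355],"c2.png",3.4)
E
```

```text
[ 0.59243018 -0.23725557  0.03      ] [ 0.40942119 -0.22669579  0.03      ] 3.0839556777797745
[ 0.58971873 -0.23578173  3.09270256] 0.062226543509965926
[ 0.59152991 -0.23386567  3.09612343] 0.1850946854001222
[ 0.58976625 -0.23587762  3.08993736] 0.2516150259762989
t [241.20101357 160.50707245] (6.222867965698242, 15.61953067779541) [0.60701695 0.03256711 0.076     ]
s [282.05554581 175.98928642] (19.535282135009766, 28.36051368713379) [0.60653161 0.001639   0.076     ]
```

View pics/c1.png

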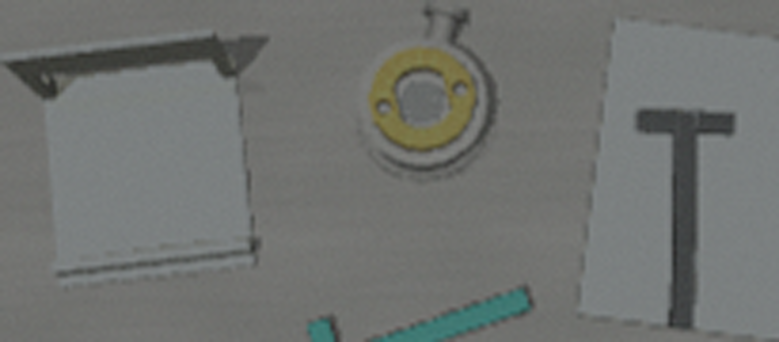

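View pics/c2.png

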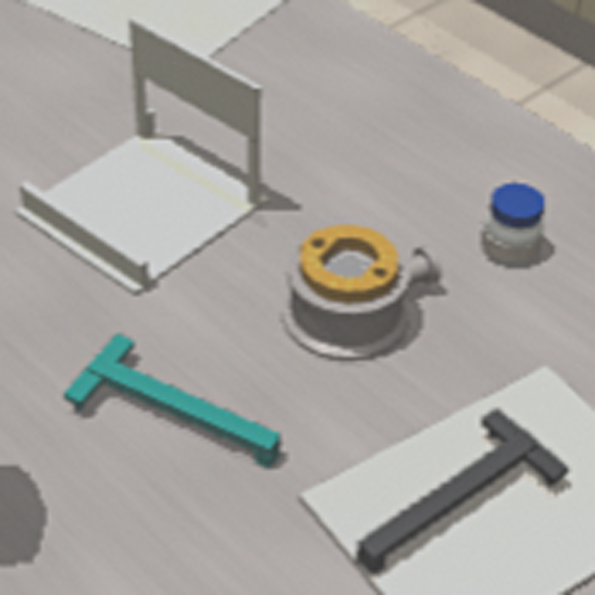

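Crop 1 confirms the choice: the dark steel T lies on the board with its bar at top px (320,167). The ring holes are at top px (241,162.5) and (261,158), and at side px (273,171) and (291.5,179.5). The stand's plate and strip corners are readable in crop 2. Next I'll fit the ring, stand and spanner poses.

Run:
```python
from fit import *
from scipy.optimize import least_squares
t=cam("top");d=cam("side")
T=lambda p:(np.array(p)+.5)/3.8-.5+[140,135]
S=lambda p:(np.array(p)+.5)/3.4-.5+[180,100]
# refine holes: dark-weighted centroid
for n,c,ps in(("t",t,[T((384,106)),T((460,89))]),("s",d,[S((318,243)),S((380,272))])):
    out=[]
    h=cv2.cvtColor(c["color"],cv2.COLOR_RGB2HSV)
    for p in ps:
        u,v=np.round(p).astype(int); w=255.-h[v-3:v+4,u-3:u+4,1]; w=np.clip(w-np.median(w)-15,0,None)
        yy,xx=np.mgrid[-3:4,-3:4]; w*=(xx**2+yy**2<=9); q=np.array([u+(w*xx).sum()/w.sum(),v+(w*yy).sum()/w.sum()]);out.append(at(c,p,.076)); out.append(at(c,q,.076))
    o=np.array(out)
    for k in(0,1):
        a,b=o[k],o[2+k]; print(n,"hand" if k==0 else "cent",a[:2],b[:2],"mid",(a+b)[:2]/2,"len",np.linalg.norm(a-b),"handle yaw",np.degrees(np.arctan2(*(a-b)[1::-1]))+90)
    x0,y0,x1,y1=(228,135,275,185) if n=="t" else (262,160,305,192)
    g=h[y0:y1,x0:x1]; print(g[...,1].max(),end=" ")
    m=((g[...,0]<40)&(g[...,1]>70)).astype(np.uint8)
    ct=max(cv2.findContours(m,cv2.RETR_EXTERNAL,cv2.CHAIN_APPROX_NONE)[0],key=cv2.contourArea)
    e=cv2.fitEllipse(cv2.convexHull(ct));print(n,"ellipse",at(c,np.array(e[0])+(x0,y0),.076 if n=='t' else .072),e[1])
obs=[(d,S((134,23)),(78,90,155)),(d,S((260,91)),(78,-90,155)),(d,S((257,138)),(78,-90,90)),(d,S((137,78)),(78,90,90)),
(d,S((138,291)),(-98,-90,2)),(d,S((17,212)),(-98,90,2)),(t,T((254,264)),(-98,-90,5)),(t,T((58,286)),(-98,90,5)),(t,T((268,38)),(82,-90,155)),(t,T((5,62)),(82,90,155))]
def f(v):
    Rm=R.from_euler('z',v[2]).as_matrix()
    return np.concatenate([proj(c,np.array(X)/1000@Rm.T+[v[0],v[1],0])[0]-p for c,p,X in obs])
r=least_squares(f,[.58,.2,0.1],loss='soft_l1');print("stand",r.x,np.round(f(r.x).reshape(-1,2),1).tolist())
i=t["color"].copy(); im=cv2.resize(t["color"][155:225,300:342],None,fx=8,fy=8)
for y in (.024,):
    g=cv2.cvtColor(d["color"],cv2.COLOR_RGB2GRAY)
    print(g[216:268:6,282:350:5])
```

```text
t hand [0.60014261 0.03439566] [ 0.6140705  -0.03289592] mid [0.60710655 0.00074987] len 0.06871784805113913 handle yaw 191.69385366915776
t cent [0.59867839 0.03477819] [ 0.61370501 -0.0326868 ] mid [0.6061917 0.0010457] len 0.0691181884151831 handle yaw 192.5566386037263
122 t ellipse [0.60615418 0.00112951 0.076     ] (26.50688934326172, 27.304737091064453)
s hand [0.60128224 0.0370353 ] [ 0.61675781 -0.02999006] mid [0.60902002 0.00352262] len 0.06878874637150822 handle yaw 193.00126117338579
s cent [0.60133665 0.03879838] [ 0.61682879 -0.02900759] mid [0.60908272 0.00489539] len 0.06955326669315347 handle yaw 192.8698860632757
156 s ellipse [0.60725553 0.0013807  0.072     ] (22.684173583984375, 29.645009994506836)
stand [0.55998033 0.25391455 0.07965013] [[-0.3, -0.3], [-0.3, 0.8], [0.4, 2.5], [-0.2, -1.2], [-1.1, 1.9], [0.1, 0.6], [0.5, 0.4], [0.6, -0.3], [-13.4, -1.5], [-0.2, -2.2]]
[[167 167 168 169 168 172 169 170 162 204 203 203 203 203]
 [170 167 169 166 171 169 186 203 138  86 205 202 203 202]
 [174 172 168 167 202 203 203 204 168  67  88 177 203 204]
 [173 174 203 201 202 203 203 205 116  90  69  90  89 205]
 [202 202 201 202 202 202 163  89  88  98 141 167  71 208]
 [202 202 201 203 201  86  92  73 119 207 204 204 200 204]
 [202 201 207  86  91  59 121 201 204 203 203 204 203 204]
 [203 120  92  76 111 179 203 203 203 203 203 204 204 203]
 [142  61  58 139 205 203 203 203 204 203 201 204 204 203]]
```

```bash
cat > go.py <<'E'
import sys
from h import *
def go(x,y,z,yawdeg):
    """rows for grasp point at x,y,z with handle direction yaw (mod 180)"""
    s=robot.observe(); Rm=R.from_euler('xyz',s["tool_rot"]).as_matrix(); g=s["tool_pos"]+Rm[:,0]*robot.pinch_z
    sh=Rm.T@(np.array([x,y,z])-g)*100
    zt=Rm[:,2]; cur=np.degrees(np.arctan2(zt[1],zt[0]))-90
    dy=(yawdeg-cur+90)%180-90
    print("t",round(s["time"],2),"grasp",g.round(4),"handleyaw",round(cur%360,2),"open",round(s["opening"],4),"F",s["contact_force"].round(1),"q6",round(s["qpos"][5],2),"down",Rm[:,0].round(3))
    print("shift xyz cm",sh.round(2),"spin deg",round(-dy,2))
if __name__=="__main__": go(*map(float,sys.argv[1:]))
E
python3 - <<'E'
import numpy as np
from go import go
y=3.092; g=.08
p=np.array([.5903,-.2352])+g*np.array([np.cos(y),np.sin(y)])
print(p); go(*p,.15,np.degrees(y)); go(*p,.033,np.degrees(y))
E
python3 -m jog '[{"fingers":0.0}]' 40
```

```text
[ 0.51039836 -0.23123421]
t 1.3 grasp [0.1853 0.4912 0.2456] handleyaw 339.33 open 0.0918 F [-0.2  0.6  0.2] q6 -0.15 down [ 0.  0. -1.]
shift xyz cm [  9.55 -55.92 -56.12] spin deg -17.83
t 1.3 grasp [0.1853 0.4912 0.2456] handleyaw 339.33 open 0.0918 F [-0.2  0.6  0.2] q6 -0.15 down [ 0.  0. -1.]
shift xyz cm [ 21.25 -55.92 -56.12] spin deg -17.83$[0]: bad value
```

```bash
python3 -m jog '[{"fingers":0,"x":0,"y":-6,"z":-6,"spin":-6},{"fingers":0,"x":0,"y":-10,"z":-10,"spin":-12},{"fingers":0,"x":0,"y":-14,"z":-14,"spin":-18},{"fingers":0,"x":0,"y":-18,"z":-18,"spin":-18},{"fingers":0,"x":0,"y":-22,"z":-22,"spin":-18}]' 40; python3 go.py .5104 -.2312 .15 177.2
```

```text
time: 1.92
tool_pos: [0.3139, 0.2059, 0.405]
tool_rot: [-1.183, 1.569, 0.342]
contact_force: [0.9, 0.1, -0.5]
opening: 0.0918
t 1.93 grasp [0.3141 0.206  0.2458] handleyaw 357.35 open 0.0918 F [ 0.9  0.1 -0.5] q6 -1.15 down [ 0.001  0.    -1.   ]
shift xyz cm [  9.59 -21.62 -42.77] spin deg 0.15
```

```bash
python3 -m jog '[{"fingers":0,"x":1,"y":-2.5,"z":-5},{"fingers":0,"x":2,"y":-5,"z":-10},{"fingers":0,"x":3,"y":-7.5,"z":-15},{"fingers":0,"x":4,"y":-10,"z":-20},{"fingers":0,"x":5,"y":-12.5,"z":-25}]' 40
python3 -m jog '[{"fingers":0,"x":1,"y":-2.5,"z":-5},{"fingers":0,"x":2,"y":-5,"z":-10},{"fingers":0,"x":3,"y":-7.5,"z":-15},{"fingers":0,"x":4,"y":-9,"z":-17.7},{"fingers":0,"x":4.5,"y":-9.1,"z":-17.7}]' 40;python3 go.py .5104 -.2312 .033 177.2
```

```text
t 1.93 grasp [0.3141 0.206  0.2458] handleyaw 357.35 open 0.0918 F [ 0.9  0.1 -0.5] q6 -1.15 down [ 0.001  0.    -1.   ]
shift xyz cm [ 21.29 -21.6  -42.78] spin deg 0.15$[0]: bad value
$[0]: bad value
```

```bash
python3 -m jog '[{"fingers":0,"x":1,"y":-2.5,"z":-5,"spin":0},{"fingers":0,"x":2,"y":-5,"z":-10,"spin":0},{"fingers":0,"x":3,"y":-7.5,"z":-15,"spin":0},{"fingers":0,"x":4,"y":-10,"z":-20,"spin":0},{"fingers":0,"x":5,"y":-12.5,"z":-25,"spin":0}]' 40 | head -1
python3 -m jog '[{"fingers":0,"x":1,"y":-2.5,"z":-5,"spin":0},{"fingers":0,"x":2,"y":-5,"z":-10,"spin":0},{"fingers":0,"x":3,"y":-7.5,"z":-15,"spin":0},{"fingers":0,"x":4,"y":-9,"z":-17.7,"spin":0},{"fingers":0,"x":4.5,"y":-9.1,"z":-17.7,"spin":0}]' 40;python3 go.py .5104 -.2312 .033 177.2
```

```text
time: 2.55
time: 3.18
tool_pos: [0.5097, -0.2308, 0.3087]
tool_rot: [1.101, 1.57, 2.622]
contact_force: [-0.3, 0.2, -0.5]
opening: 0.0919
t 3.17 grasp [ 0.5096 -0.2307  0.1495] handleyaw 357.19 open 0.0919 F [-0.3  0.2 -0.5] q6 -2.08 down [-0.  0. -1.]
shift xyz cm [11.65 -0.09 -0.05] spin deg -0.01
```

```bash
python3 -m jog '[{"fingers":0,"x":6,"y":-0.1,"z":0,"spin":0},{"fingers":0,"x":11.0,"y":-0.1,"z":0,"spin":0},{"fingers":0,"x":11.6,"y":-0.1,"z":0,"spin":0},{"fingers":0.6,"x":11.6,"y":-0.1,"z":0,"spin":0},{"fingers":1,"x":11.6,"y":-0.1,"z":0,"spin":0}]' 40
python3 -m jog '[{"fingers":1,"x":0,"y":0,"z":0,"spin":0},{"fingers":1,"x":0,"y":0,"z":0,"spin":0},{"fingers":1,"x":0,"y":0,"z":0,"spin":0},{"fingers":1,"x":0,"y":0,"z":0,"spin":0}]' 40;python3 go.py .5104 -.2312 .033 177.2
```

```text
time: 3.8
tool_pos: [0.5111, -0.2291, 0.1961]
tool_rot: [-2.055, 1.567, -0.53]
contact_force: [1.1, -0.5, 0.5]
opening: 0.0764
time: 4.3
tool_pos: [0.5103, -0.229, 0.1938]
tool_rot: [-0.929, 1.571, 0.595]
contact_force: [-0.6, 0.2, -0.5]
opening: 0.0367
t 4.3 grasp [ 0.5104 -0.2289  0.0346] handleyaw 357.32 open 0.0367 F [-0.6  0.2 -0.5] q6 -2.08 down [ 0.  0. -1.]
shift xyz cm [ 0.16 -0.02 -0.22] spin deg 0.12
```

```bash
python3 -m jog '[{"fingers":1,"x":0,"y":0,"z":0,"spin":0},{"fingers":1,"x":0,"y":0,"z":0,"spin":0},{"fingers":1,"x":0,"y":0,"z":0,"spin":0},{"fingers":1,"x":0,"y":0,"z":0,"spin":0}]' 50;python3 go.py .5104 -.2312 .033 177.2
python3 -m jog '[{"fingers":1,"x":-3,"y":0,"z":0,"spin":0},{"fingers":1,"x":-8,"y":0,"z":0,"spin":0},{"fingers":1,"x":-14,"y":0,"z":0,"spin":0},{"fingers":1,"x":-14,"y":0,"z":0,"spin":0},{"fingers":1,"x":-14,"y":0,"z":0,"spin":0}]' 50;python3 go.py .5104 -.2312 .033 177.2
```

```text
time: 4.8
tool_pos: [0.5103, -0.2289, 0.1936]
tool_rot: [0.44, 1.571, 1.964]
contact_force: [0.5, 0.5, -0.7]
opening: 0.0197
t 4.8 grasp [ 0.5103 -0.2289  0.0344] handleyaw 357.33 open 0.0197 F [ 0.5  0.5 -0.7] q6 -2.08 down [-0.  0. -1.]
shift xyz cm [ 0.14 -0.02 -0.23] spin deg 0.13
time: 5.42
tool_pos: [0.5099, -0.2286, 0.3326]
tool_rot: [1.012, 1.569, 2.536]
contact_force: [-0.1, -1.0, -3.6]
opening: 0.0195
t 5.42 grasp [ 0.5096 -0.2284  0.1734] handleyaw 357.33 open 0.0195 F [-0.1 -1.  -3.6] q6 -2.08 down [-0.002  0.001 -1.   ]
shift xyz cm [14.04 -0.12 -0.29] spin deg 0.13
```

```bash
python3 go.py .5289 -.0159 .135 192.6
```

```text
t 5.42 grasp [ 0.5096 -0.2284  0.1734] handleyaw 357.33 open 0.0195 F [-0.1 -1.  -3.6] q6 -2.08 down [-0.002  0.001 -1.   ]
shift xyz cm [ 3.86 -0.95 21.31] spin deg -15.27
```

```bash
python3 -m jog '[{"fingers":1,"x":0,"y":0,"z":4,"spin":-4},{"fingers":1,"x":0,"y":0,"z":9,"spin":-8},{"fingers":1,"x":0,"y":0,"z":14,"spin":-12},{"fingers":1,"x":1,"y":-0.5,"z":18,"spin":-15.3},{"fingers":1,"x":2,"y":-0.95,"z":21.3,"spin":-15.3}]' 50
python3 -m jog '[{"fingers":1,"x":1.5,"y":0,"z":0,"spin":0},{"fingers":1,"x":1.5,"y":0,"z":0,"spin":0},{"fingers":1,"x":1.5,"y":0,"z":0,"spin":0}]' 50;python3 go.py .5289 -.0159 .120 192.6
python3 - <<'E'
from h import *
t=cam("top");d=cam("side")
p=proj(t,[.607,.0015,.1])[0];q=proj(d,[.607,.0015,.1])[0]; print(p,q)
A=t["color"][135:215,215:305];B=d["color"][140:240,225:325]
A=cv2.resize(A,(400,356),interpolation=cv2.INTER_CUBIC);B=cv2.resize(B,(400,400),interpolation=cv2.INTER_CUBIC)
A=cv2.convertScaleAbs(A,alpha=1.4);A=cv2.copyMakeBorder(A,0,44,0,0,0)
save(np.hstack([A,B]),"i1.png")
np.savez("i1.npz",t=t["color"],d=d["color"],tv=t["view"],dv=d["view"])
E
```

```text
time: 6.05
tool_pos: [0.5291, -0.0148, 0.3111]
tool_rot: [1.135, 1.566, 2.927]
contact_force: [1.1, 0.4, -3.0]
opening: 0.0194
time: 6.42
tool_pos: [0.5297, -0.0175, 0.2982]
tool_rot: [1.275, 1.57, 3.065]
contact_force: [-1.1, -0.0, -2.3]
opening: 0.0198
t 6.42 grasp [ 0.5295 -0.0175  0.139 ] handleyaw 12.56 open 0.0198 F [-1.1 -0.  -2.3] q6 -1.97 down [-0.001  0.    -1.   ]
shift xyz cm [1.9  0.02 0.17] spin deg -0.04
[250.32999641 158.7298842 ] [282.58424808 170.3080806 ]
```

View pics/i1.png

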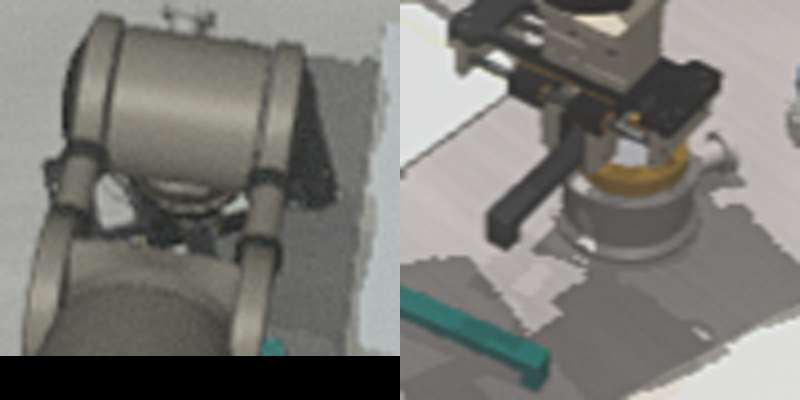

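The top view is blocked by the arm. The side view shows the heel (crop px (500,225)) and half of the ring, so I'll work relative to the ring in the side camera.

```bash
cat > m1.py <<'E'
from fit import *
t=cam("top");d=cam("side")
th=np.linspace(0,2*np.pi,60)
RING=[np.c_[np.r_[.046*np.cos(th)]*1,.046*np.sin(th),0*th+z] for z in(.060,.076)]
RING=[np.vstack(RING)]
for n,c,f,S,off,(sl) in(("t",t,"c1.png",3.8,(140,135),(slice(30,190),slice(340,510))),("s",d,"c2.png",3.4,(180,100),(slice(210,320),slice(280,420)))):
    im=cv2.imread("pics/"+f); h=cv2.cvtColor(im,cv2.COLOR_BGR2HSV); m=np.zeros(h.shape[:2],np.uint8)
    mm=((h[...,0]>12)&(h[...,0]<38)&(h[...,1]>85)).astype(np.uint8); m[sl]=mm[sl]
    ct=max(cv2.findContours(m,cv2.RETR_EXTERNAL,cv2.CHAIN_APPROX_NONE)[0],key=cv2.contourArea)
    H=np.zeros_like(m);cv2.fillConvexPoly(H,cv2.convexHull(ct),1)
    def cost(v):
        s=sil(c,np.eye(3),np.array([v[0],v[1],0]),H.shape,S,off,RING);return 1-(s&H).sum()/(s|H).sum()
    r=minimize(cost,[.607,.002],method='Nelder-Mead',options=dict(initial_simplex=[[.607,.002],[.612,.002],[.607,.008]]))
    print("ring",n,r.x,r.fun)
from go import *
s=robot.observe(); Rm=R.from_euler('xyz',s["tool_rot"]).as_matrix(); g=s["tool_pos"]+Rm[:,0]*robot.pinch_z
zt=Rm[:,2]; yaw=np.arctan2(zt[1],zt[0])-np.pi/2
if np.cos(yaw)>0: yaw+=np.pi
u=np.array([np.cos(yaw),np.sin(yaw),0]);w=np.array([-u[1],u[0],0])
x0,y0,x1,y1=240,175,267,206
G=cv2.resize(cv2.cvtColor(d["color"],cv2.COLOR_RGB2GRAY)[y0:y1,x0:x1],None,fx=4,fy=4,interpolation=cv2.INTER_LINEAR)
M=(G<68).astype(np.uint8); M=cv2.morphologyEx(M,cv2.MORPH_OPEN,np.ones((5,5)))
def pose(v): return g-u*v[0]+w*v[1]-[0,0,.0104]
Rz=R.from_euler('z',yaw).as_matrix()
def cost(v):
    s_=sil(d,Rz,pose(v),M.shape,4,(x0,y0));return 1-(s_&M).sum()/max(1,(s_|M).sum())
b=min((minimize(cost,[a,l],method='Nelder-Mead',options=dict(initial_simplex=[[a,l],[a+.006,l],[a,l+.006]])) for a in(.075,.08,.085) for l in(-.003,.003)),key=lambda r:r.fun)
print("side: g along, lateral bias",b.x,b.fun,"spanner origin side-frame",pose(b.x),"grasp",g,np.degrees(yaw))
s_=sil(d,Rz,pose(b.x),M.shape,4,(x0,y0)); print((M.sum(),s_.sum()))
E
python3 m1.py
```

```text
ring t [0.60945078 0.00167955] 0.06251418198320857
ring s [0.61039844 0.00610156] 0.050573999379460166
side: g along, lateral bias [0.08679895 0.00017926] 0.5985767000527148 spanner origin side-frame [0.61472486 0.00142656 0.12952828] grasp [ 0.52996574 -0.01728123  0.13992828] 192.5649347071865
(np.uint64(1525), np.uint64(3792))
```

```bash
cat > ov.py <<'E'
from fit import *
def overlay(f,c,yaw,o,ring,win,S):
    x0,y0,x1,y1=win
    im=cv2.resize(c["color"][y0:y1,x0:x1],None,fx=S,fy=S,interpolation=cv2.INTER_CUBIC)
    Rz=R.from_euler('z',yaw).as_matrix()
    for b in SP:
        p=(proj(c,b@Rz.T+o)-(x0,y0)+.5)*S
        cv2.polylines(im,[cv2.convexHull(p.astype(np.float32)).round().astype(np.int32)],True,(255,0,0),1)
    th=np.linspace(0,6.283,60)
    for r,z in((.046,.076),(.046,.06)):
        p=(proj(c,np.c_[ring[0]+r*np.cos(th),ring[1]+r*np.sin(th),0*th+z])-(x0,y0)+.5)*S
        cv2.polylines(im,[p.round().astype(np.int32)],True,(0,0,255),1)
    save(im,f)
E
python3 - <<'E'
from ov import *
d=cam("side"); yaw=np.radians(192.56); g=np.array([.5297,-.0174,.139]); u=np.array([np.cos(yaw),np.sin(yaw),0])
overlay("o1.png",d,yaw,g-.08*u-[0,0,.0104],(.608,.003),(235,150,310,210),8)
print(cv2.cvtColor(d["color"],cv2.COLOR_RGB2GRAY)[184:206:2,240:270:2])
E
```

```text
[[182 183 184 181 180 183 186 170  72  66  70  68  60  73 128]
 [184 182 184 185 183 184 156  71  71  71  66  58  98  78 159]
 [187 183 182 183 187 156  73  72  73  74  56 101 173  75  83]
 [185 186 185 186 157  71  72  74  73  58 100 187 172  76  80]
 [186 183 189 162  72  72  74  75  55 103 187 173 157  78  81]
 [189 186 185 122  63  74  75  58 122 186 182 164 116  96  80]
 [190 189 187 103  59  64  62  92 187 184 184 184 105 112  92]
 [188 190 190 123  56  61  59  85 172 183 183 123 110 102 112]
 [185 187 190 167  86  54  57 139 173 167 113 119 122 109 105]
 [187 185 186 189 193 155 137 175 171 114 102 111 118 122 112]
 [126 182 186 185 172 173 174 170 171 174 171 170 120 121 111]]
```

View pics/o1.png

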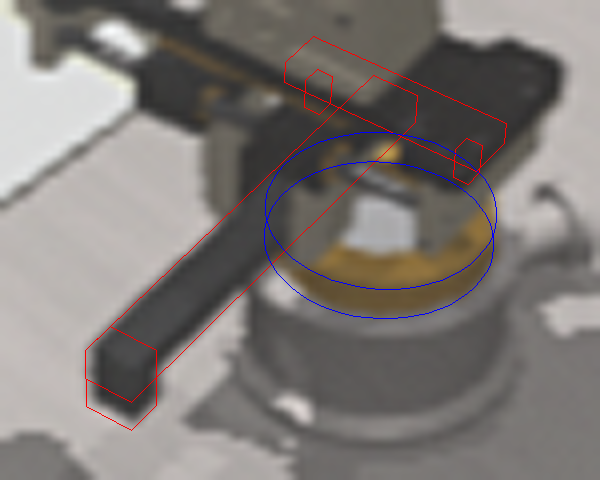

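```bash
cat > m2.py <<'E'
from fit import *
import sys
def pose_now():
    s=robot.observe(); Rm=R.from_euler('xyz',s["tool_rot"]).as_matrix(); g=s["tool_pos"]+Rm[:,0]*robot.pinch_z
    zt=Rm[:,2]; yaw=np.arctan2(zt[1],zt[0])-np.pi/2
    if np.cos(yaw)>0: yaw+=np.pi
    return g,yaw
if __name__=="__main__":
    d=cam("side"); g,yaw=pose_now(); u=np.array([np.cos(yaw),np.sin(yaw),0]);w=np.array([-u[1],u[0],0]);Rz=R.from_euler('z',yaw).as_matrix()
    x0,y0,x1,y1=240,178,260,206
    G=cv2.resize(cv2.cvtColor(d["color"],cv2.COLOR_RGB2GRAY)[y0:y1,x0:x1],None,fx=8,fy=8,interpolation=cv2.INTER_LINEAR)
    M=(G<125).astype(np.uint8)
    n,l=cv2.connectedComponents(M); k=np.bincount(l[l>0]).argmax(); M=(l==k).astype(np.uint8)
    for zb in(.0104,.0085,.0124):
        pose=lambda v:g-u*v[0]+w*v[1]-[0,0,zb]
        cost=lambda v:(lambda s:1-(s&M).sum()/(s|M).sum())(sil(d,Rz,pose(v),M.shape,8,(x0,y0)))
        b=min((minimize(cost,[a,q],method='Nelder-Mead',options=dict(initial_simplex=[[a,q],[a+.006,q],[a,q+.006]])) for a in(.075,.08,.085) for q in(-.003,.003)),key=lambda r:r.fun)
        print(zb,"g,lat",b.x,b.fun,"origin in side frame",pose(b.x))
    # ring in this picture: two hue hull pieces; compare with z-consistent hole mids
    c=cv2.imread("pics/c2.png");im=c
    # subpixel holes in c2.png (3.4x)
    h=cv2.cvtColor(im,cv2.COLOR_BGR2GRAY).astype(float)
    for p in((318,243),(380,272)):
        P=h[p[1]-9:p[1]+10,p[0]-11:p[0]+12]; wgt=np.clip(np.percentile(P,50)-P-8,0,None); yy,xx=np.mgrid[-9:10,-11:12]
        q=np.array([(wgt*xx).sum(),(wgt*yy).sum()])/wgt.sum()+p; print("hole px",q,at(d,(q+.5)/3.4-.5+[180,100],.076))
E
python3 m2.py
```

```text
0.0104 g,lat [0.08265871 0.00016576] 0.04797284901852872 origin in side frame [0.61060908 0.00081997 0.12949915]
0.0085 g,lat [0.08144596 0.00157938] 0.05244338498212153 origin in side frame [ 0.60973358 -0.00082398  0.13139915]
0.0124 g,lat [ 0.08486191 -0.0010453 ] 0.04663594470046084 origin in side frame [0.61249537 0.00248209 0.12749915]
hole px [319.42721695 244.0228667 ] [0.60129991 0.0350974  0.076     ]
hole px [380.77900449 272.875     ] [ 0.61645645 -0.03130092  0.076     ]
```

```bash
python3 go.py .5287 -.0159 .102 192.7
```

```text
t 6.72 grasp [ 0.5299 -0.017   0.1399] handleyaw 12.59 open 0.0195 F [ 1.2  0.4 -2.9] q6 -1.97 down [ 0.001 -0.    -1.   ]
shift xyz cm [3.79 0.1  0.14] spin deg -0.11
```

```bash
python3 -m jog '[{"fingers":1,"x":1.5,"y":0.1,"z":0.14,"spin":0},{"fingers":1,"x":3.5,"y":0.1,"z":0.14,"spin":0},{"fingers":1,"x":3.9,"y":0.1,"z":0.14,"spin":0},{"fingers":1,"x":4.1,"y":0.1,"z":0.14,"spin":0},{"fingers":1,"x":4.3,"y":0.1,"z":0.14,"spin":0}]' 50;python3 -m jog '[{"fingers":1,"x":0,"y":0,"z":0,"spin":0},{"fingers":1,"x":0,"y":0,"z":0,"spin":0}]' 50; python3 go.py .5287 -.0159 .087 192.7
```

```text
time: 7.35
tool_pos: [0.5287, -0.0154, 0.2561]
tool_rot: [-1.847, 1.57, -0.056]
contact_force: [-0.3, 0.5, -2.1]
opening: 0.0194
time: 7.6
tool_pos: [0.5286, -0.0154, 0.256]
tool_rot: [-1.781, 1.57, 0.01]
contact_force: [0.3, 1.0, -3.9]
opening: 0.0196
t 7.6 grasp [ 0.5287 -0.0154  0.0968] handleyaw 12.63 open 0.0196 F [ 0.3  1.  -3.9] q6 -1.97 down [ 0.001  0.    -1.   ]
shift xyz cm [ 0.98  0.01 -0.05] spin deg -0.07
```

```bash
python3 -m jog '[{"fingers":1,"x":0.3,"y":0,"z":0,"spin":0},{"fingers":1,"x":0.6,"y":0,"z":0,"spin":0},{"fingers":1,"x":0.8,"y":0,"z":0,"spin":0},{"fingers":1,"x":0.9,"y":0,"z":0,"spin":0},{"fingers":1,"x":0.9,"y":0,"z":0,"spin":0}]' 50; python3 go.py .5287 -.0159 .087 192.7
python3 - <<'E'
from ov import *
from m2 import pose_now
d=cam("side");g,yaw=pose_now();u=np.array([np.cos(yaw),np.sin(yaw),0])
overlay("o2.png",d,yaw,g-.0815*u-[0,0,.0104],(.6075,.0015),(235,140,310,210),8)
E
```

```text
time: 8.22
tool_pos: [0.5285, -0.0154, 0.2466]
tool_rot: [0.267, 1.571, 2.059]
contact_force: [0.6, 1.1, -3.1]
opening: 0.0197
t 8.22 grasp [ 0.5285 -0.0154  0.0874] handleyaw 12.63 open 0.0197 F [ 0.6  1.1 -3.1] q6 -1.97 down [-0.  0. -1.]
shift xyz cm [ 0.04 -0.01 -0.05] spin deg -0.07
```

View pics/o2.png

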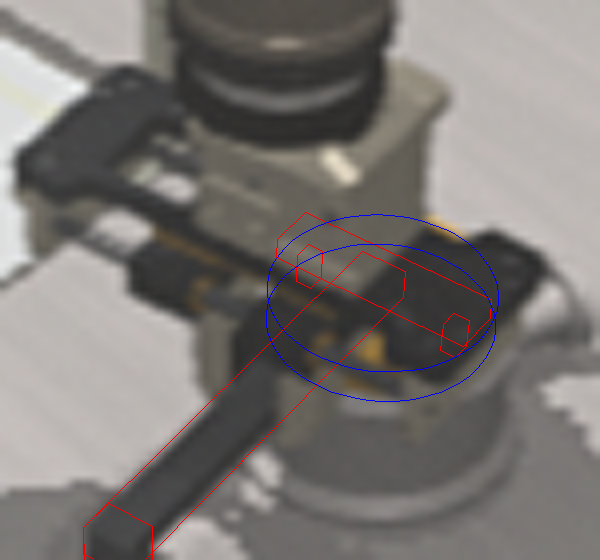

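Prongs are about 13 mm down with no contact force, so they are inserted. Now I turn clockwise about the ring axis.

```bash
python3 -m jog '[{"fingers":1,"x":0,"y":-0.02,"z":0.56,"spin":4},{"fingers":1,"x":0,"y":-0.12,"z":1.41,"spin":10},{"fingers":1,"x":0,"y":-0.31,"z":2.23,"spin":16},{"fingers":1,"x":0,"y":-0.70,"z":3.29,"spin":24},{"fingers":1,"x":0,"y":-1.09,"z":4.05,"spin":30}]' 50
python3 - <<'E'
from go import *
go(.5285,-.0154,.0874,192.6); print(robot.observe()["torque"])
E
```

```text
time: 8.9
tool_pos: [0.5304, 0.027, 0.2468]
tool_rot: [-1.353, 1.57, -0.088]
contact_force: [1.3, 1.9, -2.4]
opening: 0.0196
t 8.9 grasp [0.5304 0.027  0.0876] handleyaw 342.47 open 0.0196 F [ 1.3  1.9 -2.4] q6 -1.36 down [ 0. -0. -1.]
shift xyz cm [ 0.02 -1.09 -4.1 ] spin deg -30.13
[ 0.30953144 -0.16289789  0.49931875]
```

```bash
cat > st.py <<'E'
from go import *
go(.5285,-.0154,.0874,192.6); print(robot.observe()["torque"].round(2))
E
python3 -m jog '[{"fingers":1,"x":0,"y":-0.02,"z":0.56,"spin":4},{"fingers":1,"x":0,"y":-0.07,"z":1.06,"spin":7.5},{"fingers":1,"x":0,"y":-0.12,"z":1.41,"spin":10},{"fingers":1,"x":0,"y":-0.18,"z":1.68,"spin":12},{"fingers":1,"x":0,"y":-0.18,"z":1.68,"spin":12}]' 50; python3 st.py
python3 -m jog '[{"fingers":1,"x":0,"y":-0.01,"z":0.28,"spin":2},{"fingers":1,"x":0,"y":-0.02,"z":0.56,"spin":4},{"fingers":1,"x":0,"y":-0.02,"z":0.56,"spin":4}]' 50; python3 st.py
```

```text
time: 9.52
tool_pos: [0.5369, 0.0425, 0.2467]
tool_rot: [1.051, 1.57, 2.11]
contact_force: [-0.8, 3.9, -2.0]
opening: 0.0195
t 9.53 grasp [0.5368 0.0426 0.0875] handleyaw 330.69 open 0.0195 F [-0.8  3.9 -2. ] q6 -1.12 down [-0.     0.001 -1.   ]
shift xyz cm [ 0.01 -2.12 -5.46] spin deg -41.91
[0.73 0.01 0.39]
time: 9.9
tool_pos: [0.5397, 0.0473, 0.2467]
tool_rot: [1.227, 1.57, 2.217]
contact_force: [-1.0, 5.4, -1.2]
opening: 0.0197
t 9.9 grasp [0.5396 0.0474 0.0875] handleyaw 326.69 open 0.0197 F [-1.   5.4 -1.2] q6 -1.04 down [-0.001  0.001 -1.   ]
shift xyz cm [ 0.01 -2.53 -5.86] spin deg -45.91
[0.82 0.15 0.45]
```

```bash
for i in 1; do python3 -m jog '[{"fingers":1,"x":0,"y":-0.01,"z":0.28,"spin":2},{"fingers":1,"x":0,"y":-0.02,"z":0.56,"spin":4},{"fingers":1,"x":0,"y":-0.02,"z":0.56,"spin":4}]' 50 >/dev/null; python3 st.py; python3 -m jog '[{"fingers":1,"x":0,"y":-0.01,"z":0.28,"spin":2},{"fingers":1,"x":0,"y":-0.02,"z":0.56,"spin":4},{"fingers":1,"x":0,"y":-0.02,"z":0.56,"spin":4}]' 50 >/dev/null; python3 st.py; done
```

```text
t 10.28 grasp [0.5428 0.0521 0.0875] handleyaw 322.69 open 0.0198 F [-1.4  5.5 -1.4] q6 -0.97 down [-0.001  0.001 -1.   ]
shift xyz cm [ 0.   -2.96 -6.23] spin deg -49.91
[0.98 0.16 0.43]
t 10.65 grasp [0.5463 0.0566 0.0875] handleyaw 318.7 open 0.0198 F [-1.2  6.9 -1.4] q6 -0.89 down [-0.001  0.001 -1.   ]
shift xyz cm [ 0.   -3.42 -6.58] spin deg -53.9
[1.05 0.13 0.52]
```

```bash
python3 -m jog '[{"fingers":1,"x":0,"y":-0.01,"z":0.28,"spin":2},{"fingers":1,"x":0,"y":-0.02,"z":0.42,"spin":3},{"fingers":1,"x":0,"y":-0.02,"z":0.42,"spin":3}]' 50 >/dev/null; python3 st.py; python3 -m jog '[{"fingers":1,"x":0,"y":-0.01,"z":0.28,"spin":2},{"fingers":1,"x":0,"y":-0.02,"z":0.42,"spin":3},{"fingers":1,"x":0,"y":-0.02,"z":0.42,"spin":3}]' 50 >/dev/null; python3 st.py
```

```text
t 11.03 grasp [0.549  0.0597 0.0875] handleyaw 315.71 open 0.0195 F [-2.3  6.9 -0.3] q6 -0.83 down [-0.001  0.002 -1.   ]
shift xyz cm [-0.   -3.78 -6.81] spin deg -56.89
[1.17 0.26 0.52]
t 11.4 grasp [0.5513 0.0622 0.0872] handleyaw 312.8 open 0.0199 F [-4.8  5.1 -1. ] q6 -0.77 down [-0.003  0.    -1.   ]
shift xyz cm [-0.02 -4.15 -6.94] spin deg -59.8
[0.81 0.57 1.06]
```

```bash
python3 -m jog '[{"fingers":1,"x":0,"y":-0.01,"z":0.14,"spin":1},{"fingers":1,"x":0,"y":-0.01,"z":0.28,"spin":2},{"fingers":1,"x":0,"y":-0.01,"z":0.28,"spin":2},{"fingers":1,"x":0,"y":-0.01,"z":0.28,"spin":2}]' 50 >/dev/null; python3 st.py
```

```text
t 11.9 grasp [0.552  0.0627 0.0868] handleyaw 310.82 open 0.0196 F [-8.1 -1.6 -0.1] q6 -0.74 down [-0.007 -0.002 -1.   ]
shift xyz cm [-0.04 -4.37 -6.89] spin deg -61.78
[-0.25  1.15  1.19]
```

Resisting moment rose from about 0.25 to 1.8 N m, so the ring is at its stop. I unload by backing off within the play, then lift out.

```bash
python3 -m jog '[{"fingers":1,"x":0,"y":0,"z":-0.28,"spin":-2},{"fingers":1,"x":0,"y":0.02,"z":-0.5,"spin":-3.5},{"fingers":1,"x":0,"y":0.02,"z":-0.5,"spin":-3.5}]' 50 >/dev/null; python3 st.py; python3 -m jog '[{"fingers":1,"x":-1,"y":0,"z":0,"spin":0},{"fingers":1,"x":-2,"y":0,"z":0,"spin":0},{"fingers":1,"x":-5,"y":0,"z":0,"spin":0},{"fingers":1,"x":-10,"y":0,"z":0,"spin":0},{"fingers":1,"x":-10,"y":0,"z":0,"spin":0}]' 50 >/dev/null; python3 go.py .5104 -.229 .0344 177.3
```

```text
t 12.28 grasp [0.5507 0.0605 0.0875] handleyaw 314.15 open 0.0196 F [-1.1  5.6 -1.4] q6 -0.8 down [-0.     0.001 -1.   ]
shift xyz cm [ 0.01 -3.9  -6.88] spin deg -58.45
[0.83 0.23 0.4 ]
t 12.9 grasp [0.5536 0.0595 0.1925] handleyaw 314.08 open 0.0192 F [-0.4  1.2 -3.5] q6 -0.8 down [ 0.01  -0.001 -1.   ]
shift xyz cm [ 15.8  -17.6  -23.28] spin deg -43.22
```

```bash
python3 -m jog '[{"fingers":1,"x":0,"y":-3,"z":-4,"spin":-8},{"fingers":1,"x":0,"y":-6.5,"z":-8.5,"spin":-17},{"fingers":1,"x":0,"y":-10,"z":-13,"spin":-26},{"fingers":1,"x":0,"y":-13.5,"z":-17.5,"spin":-35},{"fingers":1,"x":3,"y":-16.5,"z":-21.5,"spin":-43.2}]' 50 >/dev/null; python3 -m jog '[{"fingers":1,"x":0,"y":0,"z":0,"spin":0}]' 50 >/dev/null; python3 go.py .5104 -.229 .0344 177.3
python3 - <<'E'
from fit import *
t=cam("top"); c=t
p=proj(t,[.607,.002,.076])[0]; print(p)
save(np.hstack([cv2.resize(t["color"][130:185,225:280],(400,400),interpolation=cv2.INTER_CUBIC),cv2.resize(cam("side")["color"][145:295,245:395],(400,400),interpolation=cv2.INTER_CUBIC)]),"r1.png")
E
```

```text
t 13.65 grasp [ 0.509  -0.211   0.1547] handleyaw 357.1 open 0.0199 F [-0.5  0.7 -2.1] q6 -2.05 down [-0.005  0.001 -1.   ]
shift xyz cm [12.02 -0.29 -1.8 ] spin deg -0.2
[250.31633022 160.32657546]
```

View pics/r1.png

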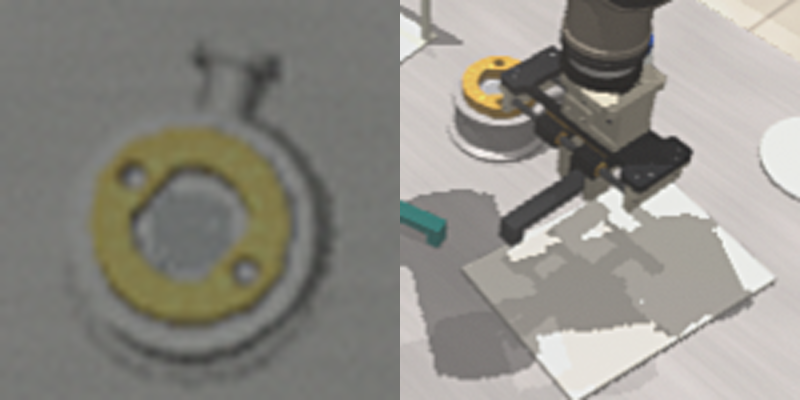

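Ring holes are now along about 140° (from 192.6°), i.e. 0.92 rad of turn, which fits a stop at 1.0. I lay the spanner back on the board to regrip nearer the bar.

```bash
python3 -m jog '[{"fingers":1,"x":4,"y":-0.3,"z":-1.8,"spin":0},{"fingers":1,"x":9,"y":-0.3,"z":-1.8,"spin":0},{"fingers":1,"x":11.2,"y":-0.3,"z":-1.8,"spin":0},{"fingers":1,"x":11.8,"y":-0.3,"z":-1.8,"spin":0},{"fingers":1,"x":11.9,"y":-0.3,"z":-1.8,"spin":0}]' 50; python3 go.py .5494 -.2309 .036 177.3
```

```text
time: 14.38
tool_pos: [0.5143, -0.2255, 0.1985]
tool_rot: [-2.015, 1.569, -0.49]
contact_force: [-0.5, 0.6, -2.2]
opening: 0.0197
t 14.38 grasp [ 0.5145 -0.2256  0.0393] handleyaw 357.38 open 0.0197 F [-0.5  0.6 -2.2] q6 -2.07 down [ 0.001 -0.001 -1.   ]
shift xyz cm [ 0.34 -3.51 -0.37] spin deg 0.08
```

```bash
python3 -m jog '[{"fingers":1,"x":0.3,"y":0,"z":0,"spin":0},{"fingers":1,"x":0.45,"y":0,"z":0,"spin":0},{"fingers":1,"x":0.45,"y":0,"z":0,"spin":0}]' 50|sed -n 2,4p;  python3 -m jog '[{"fingers":0.5,"x":0,"y":0,"z":0,"spin":0},{"fingers":0.5,"x":0,"y":0,"z":0,"spin":0},{"fingers":0.5,"x":0,"y":0,"z":0,"spin":0},{"fingers":0.5,"x":0,"y":0,"z":0,"spin":0}]' 50; python3 -m jog '[{"fingers":0.5,"x":0,"y":-2,"z":0,"spin":0},{"fingers":0.5,"x":0,"y":-4.1,"z":0,"spin":0},{"fingers":0.5,"x":0,"y":-4.1,"z":0,"spin":0}]' 50;python3 go.py .5494 -.2309 .036 177.3
```

```text
tool_pos: [0.5138, -0.2261, 0.1936]
tool_rot: [-1.845, 1.57, -0.322]
contact_force: [0.4, 0.4, -1.9]
time: 15.25
tool_pos: [0.5137, -0.2261, 0.1933]
tool_rot: [-1.747, 1.571, -0.223]
contact_force: [-0.3, -0.3, -0.3]
opening: 0.0457
time: 15.62
tool_pos: [0.5554, -0.2279, 0.1932]
tool_rot: [-1.953, 1.57, -0.428]
contact_force: [-0.2, 0.1, -0.0]
opening: 0.0456
t 15.62 grasp [ 0.5556 -0.228   0.034 ] handleyaw 357.37 open 0.0456 F [-0.2  0.1 -0. ] q6 -2.04 down [ 0.001 -0.    -1.   ]
shift xyz cm [-0.2   0.6  -0.32] spin deg 0.07
```

```bash
python3 -m jog '[{"fingers":1,"x":0,"y":0,"z":0,"spin":0},{"fingers":1,"x":0,"y":0,"z":0,"spin":0},{"fingers":1,"x":0,"y":0,"z":0,"spin":0},{"fingers":1,"x":0,"y":0,"z":0,"spin":0},{"fingers":1,"x":0,"y":0,"z":0,"spin":0}]' 10
python3 -m jog '[{"fingers":1,"x":0,"y":0,"z":0,"spin":0},{"fingers":1,"x":-1.2,"y":0.25,"z":0,"spin":0},{"fingers":1,"x":-2.5,"y":0.64,"z":0,"spin":0},{"fingers":1,"x":-3.7,"y":1.15,"z":0,"spin":0},{"fingers":1,"x":-4.85,"y":1.7,"z":0,"spin":0}]' 10
python3 -m jog '[{"fingers":1,"x":-1.1,"y":0.7,"z":0,"spin":0},{"fingers":1,"x":-2.1,"y":1.46,"z":0,"spin":0},{"fingers":1,"x":-3.1,"y":2.3,"z":0,"spin":0},{"fingers":1,"x":-3.97,"y":3.26,"z":0,"spin":0},{"fingers":1,"x":-4.3,"y":3.66,"z":0,"spin":0}]' 10
python3 -m jog '[{"fingers":1,"x":0,"y":0,"z":0,"spin":0},{"fingers":1,"x":0,"y":0,"z":0,"spin":0},{"fingers":1,"x":0,"y":0,"z":0,"spin":0}]' 60
python3 go.py .5494 -.2309 .036 177.3
python3 - <<'E'
from fit import *
d=cam("side"); save(d["color"][170:290,250:390],"l1.png",5)
E
```

```text
time: 16.25
tool_pos: [0.5543, -0.228, 0.1932]
tool_rot: [1.373, 1.57, 2.897]
contact_force: [-1.3, 0.3, 1.9]
opening: 0.02
time: 16.88
tool_pos: [0.5373, -0.2271, 0.2428]
tool_rot: [-1.854, 1.57, -0.33]
contact_force: [-0.1, 0.1, -4.2]
opening: 0.0204
time: 17.5
tool_pos: [0.5004, -0.2255, 0.2854]
tool_rot: [-1.905, 1.57, -0.381]
contact_force: [0.4, 0.8, -3.8]
opening: 0.02
time: 17.88
tool_pos: [0.5012, -0.2254, 0.2843]
tool_rot: [0.839, 1.57, 2.363]
contact_force: [0.4, 0.6, -2.7]
opening: 0.0193
t 17.88 grasp [ 0.5011 -0.2253  0.1251] handleyaw 357.33 open 0.0193 F [ 0.4  0.6 -2.7] q6 -2.09 down [-0.  0. -1.]
shift xyz cm [ 8.91 -4.85 -0.33] spin deg 0.03
```

View pics/l1.png

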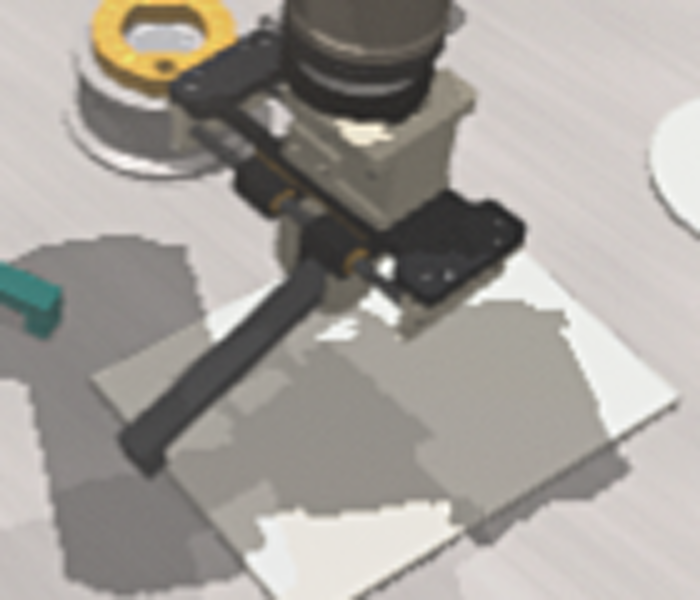

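```bash
cat > tilt.py <<'E'
from fit import *
from m2 import pose_now
def tf(g,yaw,phi,gg=.039,v=.010):
    Rm=R.from_euler('z',yaw).as_matrix()@R.from_euler('y',phi).as_matrix()   # +phi: handle end down
    return Rm,g-Rm@np.array([gg,0,v])
if __name__=="__main__":
    d=cam("side");g,yaw=pose_now()
    for ph in range(0,60,6):
        Rm,o=tf(g,yaw,np.radians(ph)); print(ph,proj(d,(np.array([[.185,.01,.014],[.185,-.01,.014],[.185,0,-.014]])@Rm.T+o)).round(1).tolist(),(Rm@[.185,0,-.014]+o).round(3))
E
python3 tilt.py
```

```text
0 [[275.6, 252.1], [270.4, 247.2], [272.6, 256.3]] [ 0.355 -0.219  0.101]
6 [[275.4, 255.7], [270.3, 250.8], [273.3, 259.1]] [ 0.359 -0.219  0.086]
12 [[275.8, 258.9], [270.7, 253.9], [274.5, 261.5]] [ 0.363 -0.219  0.071]
18 [[276.6, 261.6], [271.6, 256.7], [276.1, 263.4]] [ 0.37  -0.219  0.057]
24 [[277.8, 263.8], [272.8, 258.9], [278.1, 264.8]] [ 0.378 -0.22   0.044]
30 [[279.4, 265.5], [274.5, 260.7], [280.4, 265.7]] [ 0.387 -0.22   0.031]
36 [[281.4, 266.8], [276.5, 262.1], [283.1, 266.1]] [ 0.397 -0.221  0.02 ]
42 [[283.8, 267.6], [278.9, 262.9], [286.0, 266.1]] [ 0.409 -0.221  0.01 ]
48 [[286.4, 268.0], [281.6, 263.3], [289.1, 265.6]] [ 0.421 -0.222  0.001]
54 [[289.3, 267.8], [284.5, 263.2], [292.4, 264.7]] [ 0.435 -0.222 -0.007]
```

Heel corners match a tilt of only about 27°, so grip friction held it up. I'll ease the grip here so the heel drops to the board (42°).

```bash
cat >> tilt.py <<'E'
    x0,y0,x1,y1=262,235,306,272
    G=cv2.resize(cv2.cvtColor(d["color"],cv2.COLOR_RGB2GRAY)[y0:y1,x0:x1],None,fx=8,fy=8,interpolation=cv2.INTER_LINEAR)
    M=(G<85).astype(np.uint8); n,l=cv2.connectedComponents(M); M=(l==np.bincount(l[l>0]).argmax()).astype(np.uint8)
    M[:, 30*8:]=0
    def cost(v):
        Rm,o=tf(g,yaw,v[0],.039+v[1]); s=sil(d,Rm,o,M.shape,8,(x0,y0)); s[:,30*8:]=0; return 1-(s&M).sum()/max(1,(s|M).sum())
    b=min((minimize(cost,[a,0],method='Nelder-Mead',options=dict(initial_simplex=[[a,0],[a+.08,0],[a,.004]])) for a in(.3,.5,.7,.9)),key=lambda r:r.fun)
    print("tilt",np.degrees(b.x[0]),"dg",b.x[1],b.fun)
E
python3 tilt.py|tail -1
python3 -m jog '[{"fingers":1,"x":0,"y":0,"z":0,"spin":0},{"fingers":1,"x":0,"y":0,"z":0,"spin":0},{"fingers":1,"x":0,"y":0,"z":0,"spin":0}]' 6
python3 tilt.py | tail -1
```

```text
tilt 21.3983510137555 dg 0.0025975341796875 0.17687617941646105
time: 18.4
tool_pos: [0.5011, -0.2255, 0.2848]
tool_rot: [-1.638, 1.571, -0.114]
contact_force: [0.5, -0.1, -2.7]
opening: 0.02
tilt 44.837717733408766 dg -0.0003887462615966797 0.13109577827154717
```

```bash
python3 -m jog '[{"fingers":1,"x":0,"y":0,"z":0,"spin":0},{"fingers":1,"x":0,"y":0,"z":0,"spin":0},{"fingers":1,"x":0,"y":0,"z":0,"spin":0}]' 60 | tail -2
python3 -m jog '[{"fingers":1,"x":-2,"y":0,"z":0,"spin":0},{"fingers":1,"x":-6,"y":0,"z":0,"spin":0},{"fingers":1,"x":-12,"y":0,"z":0,"spin":0},{"fingers":1,"x":-15,"y":0,"z":0,"spin":0},{"fingers":1,"x":-15,"y":0,"z":0,"spin":0}]' 60
python3 - <<'E'
from fit import *
from scipy.optimize import least_squares
t=cam("top");d=cam("side")
T=lambda p:(np.array(p)+.5)/3.8-.5+[140,135]
S=lambda p:(np.array(p)+.5)/3.4-.5+[180,100]
obs=[(d,S((134,23)),(78,90,155)),(d,S((260,91)),(78,-90,155)),(d,S((257,138)),(78,-90,90)),(d,S((137,78)),(78,90,90)),
(d,S((138,291)),(-98,-90,2)),(d,S((17,212)),(-98,90,2)),(t,T((254,264)),(-98,-90,5)),(t,T((58,286)),(-98,90,5))]
def f(v,ob):
    Rm=R.from_euler('z',v[2]).as_matrix()
    return np.concatenate([proj(c,np.array(X)/1000@Rm.T+[v[0],v[1],0])[0]-p for c,p,X in ob])
for ob in(obs,obs[:6],obs[6:]):
    r=least_squares(f,[.56,.25,0.08],args=(ob,));print("stand",r.x.round(4),np.round(f(r.x,ob).reshape(-1,2),1).tolist())
r=least_squares(f,[.56,.25,0.08],args=(obs,)).x
Rm=R.from_euler('z',r[2]).as_matrix()
from go import *
from m2 import pose_now
print(pose_now())
for lift in(.06,.008):
    ph=np.radians(42); hc=np.array([-.0592,0,.005])
    gp=hc+np.array([.146*np.cos(ph)-.024*np.sin(ph),0,.146*np.sin(ph)+.024*np.cos(ph)+lift]); w=Rm@gp+[r[0],r[1],0]; print(gp,w); go(*w,180+np.degrees(r[2]))
x0,y0=170,90
im=cv2.resize(d["color"][90:210,170:290],None,fx=5,fy=5,interpolation=cv2.INTER_CUBIC)
for a,b in[((-98,-90,5),(-98,90,5)),((-98,-90,5),(98,-90,5)),((-98,90,5),(98,90,5)),((78,-90,155),(78,90,155)),((78,-90,90),(78,90,90)),((78,-90,0),(78,-90,155)),((78,90,0),(78,90,155)),((-78,-90,33),(-78,90,33))]:
    p=(proj(d,np.array([a,b])/1000@Rm.T+[r[0],r[1],0])-(x0,y0)+.5)*5; cv2.line(im,*[tuple(int(k) for k in q) for q in p],(255,0,0),1)
save(im,"st1.png")
E
```

```text
contact_force: [-0.0, -0.4, -1.4]
opening: 0.0197
time: 19.45
tool_pos: [0.5012, -0.2255, 0.4368]
tool_rot: [-2.062, 1.565, -0.538]
contact_force: [0.0, 0.6, -4.1]
opening: 0.0194
stand [0.5624 0.2564 0.0922] [[-0.6, -0.8], [-0.3, -0.1], [0.5, 1.6], [-0.5, -1.7], [-0.5, 1.2], [0.2, 0.3], [0.1, -0.7], [0.2, -0.7]]
stand [0.5635 0.2566 0.095 ] [[-0.5, -0.9], [-0.1, -0.3], [0.7, 1.4], [-0.4, -1.9], [-0.2, 1.0], [0.4, 0.2]]
stand [0.5599 0.2571 0.0933] [[-0.1, 0.0], [0.1, -0.0]]
(array([ 0.50048911, -0.22503953,  0.27391442]), np.float64(3.094982346208834))
[0.03324001 0.         0.18052854] [0.59550631 0.25947411 0.18052854]
t 19.55 grasp [ 0.5005 -0.225   0.2739] handleyaw 357.33 open 0.0193 F [-0.3 -0.6 -3.8] q6 -2.09 down [-0.002  0.001 -1.   ]
shift xyz cm [ 9.39 -7.25 48.83] spin deg -7.95
[0.03324001 0.         0.12852854] [0.59550631 0.25947411 0.12852854]
t 19.55 grasp [ 0.5005 -0.225   0.2739] handleyaw 357.33 open 0.0193 F [-0.3 -0.6 -3.8] q6 -2.09 down [-0.002  0.001 -1.   ]
shift xyz cm [14.59 -7.26 48.82] spin deg -7.95
```

View pics/st1.png

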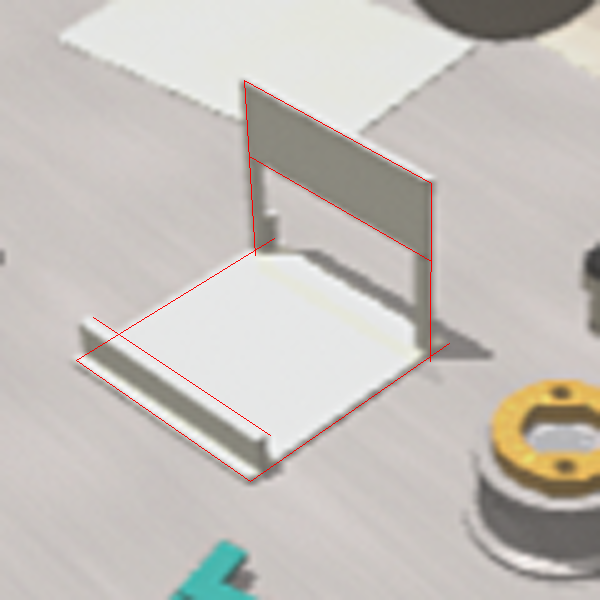

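```bash
python3 -m jog '[{"fingers":1,"x":0,"y":-0.5,"z":5,"spin":0},{"fingers":1,"x":0,"y":-1.5,"z":10.5,"spin":-1},{"fingers":1,"x":0,"y":-2.5,"z":16,"spin":-2},{"fingers":1,"x":0,"y":-3.5,"z":21.5,"spin":-3},{"fingers":1,"x":0,"y":-4,"z":27,"spin":-4}]' 60 |head -1
python3 go.py .589 .259 .20 185.3
```

```text
time: 20.18
t 20.18 grasp [0.553  0.0442 0.2727] handleyaw 1.35 open 0.0194 F [ 0.2  0.3 -3.2] q6 -1.65 down [-0.004  0.    -1.   ]
shift xyz cm [ 7.26 -4.13 21.39] spin deg -3.95
```

```bash
python3 -m jog '[{"fingers":1,"x":0,"y":-1,"z":5,"spin":-1},{"fingers":1,"x":0,"y":-2,"z":10.5,"spin":-2},{"fingers":1,"x":2,"y":-3,"z":16,"spin":-3},{"fingers":1,"x":4,"y":-4.1,"z":20.6,"spin":-4},{"fingers":1,"x":6,"y":-4.1,"z":20.9,"spin":-4}]' 60 |head -1
python3 -m jog '[{"fingers":1,"x":0,"y":0,"z":0,"spin":0},{"fingers":1,"x":0,"y":0,"z":0,"spin":0}]' 60
python3 go.py .589 .259 .20 185.3
python3 - <<'E'
from tilt import *
d=cam("side");g,yaw=pose_now(); x0,y0=140,70
im=cv2.resize(d["color"][70:215,140:285],None,fx=4.1,fy=4.1,interpolation=cv2.INTER_CUBIC)
for ph,col in((42,(255,0,0)),(46,(0,0,255))):
    Rm,o=tf(g,yaw,np.radians(ph))
    for b in SP[1:3]:
        p=(proj(d,b@Rm.T+o)-(x0,y0)+.5)*4.1; cv2.polylines(im,[cv2.convexHull(p.astype(np.float32)).round().astype(np.int32)],True,col,1)
save(im,"a1.png")
E
```

```text
time: 20.8
time: 21.05
tool_pos: [0.5899, 0.2517, 0.3743]
tool_rot: [1.842, 1.57, -2.778]
contact_force: [-0.2, -0.4, -3.1]
opening: 0.0194
t 21.05 grasp [0.5897 0.2517 0.2151] handleyaw 5.29 open 0.0194 F [-0.2 -0.4 -3.1] q6 -1.38 down [-0.001 -0.    -1.   ]
shift xyz cm [1.5  0.   0.74] spin deg -0.01
```

View pics/a1.png

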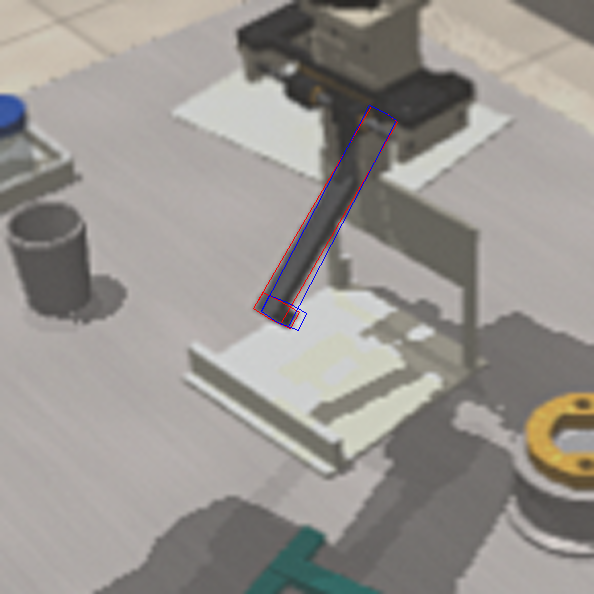

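Tilt is about 43°, which leaves under 2 mm of slack between strip and plate. I'll steepen it to about 50° on the free bench in front of the stand, so that it drops in easily.

```bash
python3 -m jog '[{"fingers":1,"x":0,"y":5,"z":0,"spin":0},{"fingers":1,"x":2,"y":10.3,"z":0,"spin":0},{"fingers":1,"x":6,"y":10.3,"z":0,"spin":0},{"fingers":1,"x":8.8,"y":10.3,"z":0,"spin":0},{"fingers":1,"x":8.8,"y":10.3,"z":0,"spin":0}]' 60
python3 go.py .589 .259 .1273 185.3
python3 -m jog '[{"fingers":1,"x":0,"y":0,"z":0,"spin":0},{"fingers":1,"x":0,"y":0,"z":0,"spin":0},{"fingers":1,"x":0,"y":0,"z":0,"spin":0},{"fingers":1,"x":0,"y":0,"z":0,"spin":0}]' 6
python3 -m jog '[{"fingers":1,"x":0,"y":0,"z":0,"spin":0},{"fingers":1,"x":0,"y":0,"z":0,"spin":0},{"fingers":1,"x":0,"y":0,"z":0,"spin":0}]' 60
python3 - <<'E'
from tilt import *
d=cam("side");g,yaw=pose_now(); x0,y0=140,90; print(g)
im=cv2.resize(d["color"][90:235,140:285],None,fx=4.1,fy=4.1,interpolation=cv2.INTER_CUBIC)
for ph,col in((43,(255,0,0)),(50,(0,0,255))):
    Rm,o=tf(g,yaw,np.radians(ph))
    for b in SP[1:3]:
        p=(proj(d,b@Rm.T+o)-(x0,y0)+.5)*4.1; cv2.polylines(im,[cv2.convexHull(p.astype(np.float32)).round().astype(np.int32)],True,col,1)
save(im,"a2.png")
E
```

```text
time: 21.72
tool_pos: [0.4869, 0.242, 0.2861]
tool_rot: [1.785, 1.568, -2.836]
contact_force: [0.6, 0.3, -2.0]
opening: 0.0197
t 21.73 grasp [0.4865 0.2418 0.1269] handleyaw 5.27 open 0.0197 F [ 0.6  0.3 -2. ] q6 -1.34 down [-0.002 -0.001 -1.   ]
shift xyz cm [ -0.07 -10.36   0.77] spin deg -0.03
time: 22.22
tool_pos: [0.4873, 0.2428, 0.2872]
tool_rot: [-1.29, 1.57, 0.373]
contact_force: [-0.6, -0.6, -2.8]
opening: 0.02
time: 22.6
tool_pos: [0.4872, 0.2427, 0.2867]
tool_rot: [0.86, 1.571, 2.524]
contact_force: [0.1, -0.6, -4.0]
opening: 0.0193
[0.48718497 0.24272942 0.12749397]
```

View pics/a2.png

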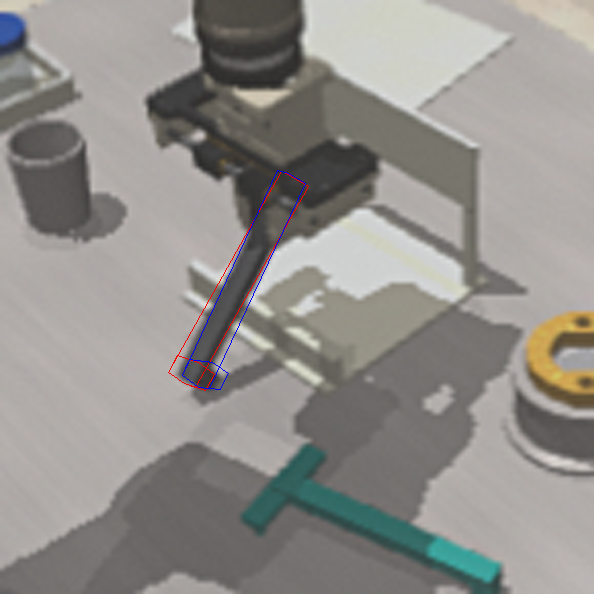

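```bash
python3 go.py .5853 .2585 .135 185.3; python3 -m jog '[{"fingers":1,"x":-4,"y":0,"z":0.4,"spin":0},{"fingers":1,"x":-6,"y":-3,"z":0.7,"spin":0},{"fingers":1,"x":-6,"y":-7,"z":0.7,"spin":0},{"fingers":1,"x":-6,"y":-9.9,"z":0.7,"spin":0},{"fingers":1,"x":-6,"y":-9.9,"z":0.7,"spin":0}]' 60
python3 go.py .5853 .2585 .135 185.3
```

```text
t 22.65 grasp [0.4872 0.2427 0.1275] handleyaw 5.33 open 0.0194 F [-0.3 -0.1 -2.9] q6 -1.34 down [-0.  0. -1.]
shift xyz cm [-0.75 -9.92  0.66] spin deg 0.03
time: 23.28
tool_pos: [0.5865, 0.2586, 0.3459]
tool_rot: [-1.794, 1.571, -0.131]
contact_force: [-1.0, 0.5, -3.2]
opening: 0.0196
t 23.27 grasp [0.5865 0.2586 0.1867] handleyaw 5.28 open 0.0196 F [-1.   0.5 -3.2] q6 -1.37 down [ 0. -0. -1.]
shift xyz cm [ 5.17  0.12 -0.  ] spin deg -0.02
```

```bash
python3 -m jog '[{"fingers":1,"x":2,"y":0.1,"z":0,"spin":0},{"fingers":1,"x":4,"y":0.1,"z":0,"spin":0},{"fingers":1,"x":5.0,"y":0.1,"z":0,"spin":0},{"fingers":1,"x":5.3,"y":0.1,"z":0,"spin":0},{"fingers":1,"x":5.3,"y":0.1,"z":0,"spin":0}]' 60
python3 go.py .5853 .2585 .135 185.3
python3 - <<'E'
from tilt import *
d=cam("side");g,yaw=pose_now(); x0,y0=180,90
im=cv2.resize(d["color"][90:200,180:290],None,fx=5.4,fy=5.4,interpolation=cv2.INTER_CUBIC)
save(im,"a3.png")
E
```

```text
time: 23.9
tool_pos: [0.5849, 0.2589, 0.2965]
tool_rot: [-1.434, 1.564, 0.23]
contact_force: [4.2, 0.1, 6.5]
opening: 0.0192
t 23.9 grasp [0.5859 0.2591 0.1373] handleyaw 5.33 open 0.0192 F [4.2 0.1 6.5] q6 -1.37 down [ 0.006  0.001 -1.   ]
shift xyz cm [ 0.23  0.07 -0.06] spin deg 0.03
```

View pics/a3.png

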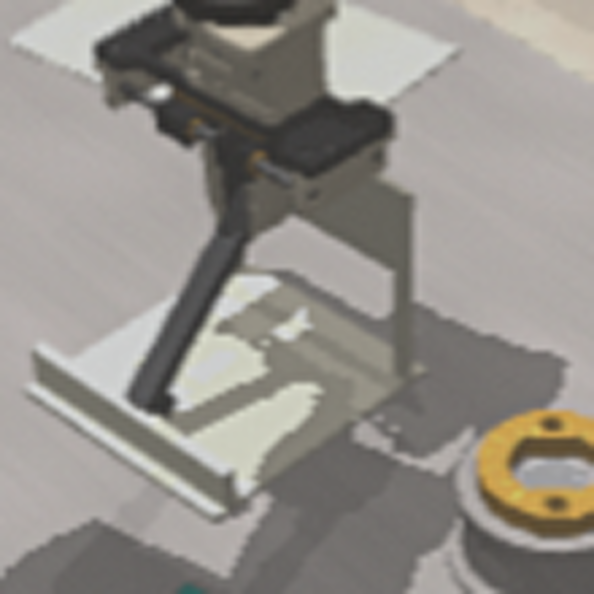

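```bash
python3 -m jog '[{"fingers":1,"x":0,"y":0,"z":0,"spin":0},{"fingers":1,"x":0,"y":0,"z":0,"spin":0},{"fingers":1,"x":0,"y":0.2,"z":0,"spin":0},{"fingers":1,"x":0,"y":0.5,"z":0,"spin":0},{"fingers":1,"x":0,"y":0.5,"z":0,"spin":0}]' 8
python3 -m jog '[{"fingers":1,"x":0.3,"y":-0.4,"z":0,"spin":0},{"fingers":1,"x":0.6,"y":-0.9,"z":0,"spin":0},{"fingers":1,"x":0.9,"y":-1.3,"z":0,"spin":0},{"fingers":1,"x":1.2,"y":-1.8,"z":0,"spin":0},{"fingers":1,"x":1.2,"y":-1.8,"z":0,"spin":0}]' 8
python3 go.py .5853 .2585 .135 185.3
python3 - <<'E'
from tilt import *
d=cam("side");save(d["color"][90:200,180:290],"a4.png",5.4)
E
```

```text
time: 24.58
tool_pos: [0.5809, 0.2584, 0.2971]
tool_rot: [-1.447, 1.56, 0.216]
contact_force: [8.1, 0.5, 5.9]
opening: 0.0199
time: 25.2
tool_pos: [0.5962, 0.2601, 0.2822]
tool_rot: [1.626, 1.568, -2.993]
contact_force: [-4.1, -0.9, 6.4]
opening: 0.0199
t 25.2 grasp [0.5958 0.26   0.123 ] handleyaw 5.34 open 0.0199 F [-4.1 -0.9  6.4] q6 -1.37 down [-0.003 -0.    -1.   ]
shift xyz cm [-1.2   1.06 -0.05] spin deg 0.04
```

View pics/a4.png

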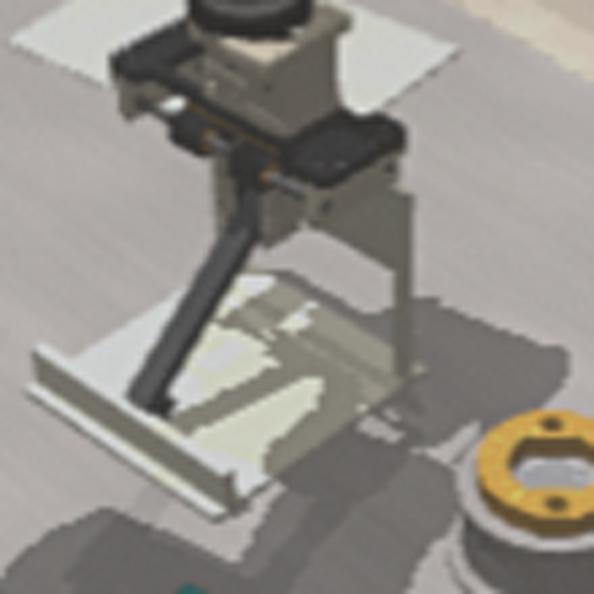

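Heel is against the strip (8 N on pushing back) and the prongs are near the plate. Release.

```bash
python3 -m jog '[{"fingers":0.9,"x":0,"y":0,"z":0,"spin":0},{"fingers":0.7,"x":0,"y":0,"z":0,"spin":0},{"fingers":0.5,"x":0,"y":0,"z":0,"spin":0},{"fingers":0.5,"x":0,"y":0,"z":0,"spin":0},{"fingers":0.5,"x":0,"y":0,"z":0,"spin":0}]' 8
python3 -m jog '[{"fingers":0.5,"x":-1,"y":0,"z":0,"spin":0},{"fingers":0.5,"x":-3,"y":0,"z":0,"spin":0},{"fingers":0.5,"x":-6,"y":0,"z":0,"spin":0},{"fingers":0.5,"x":-11,"y":0,"z":0,"spin":0},{"fingers":0.5,"x":-16,"y":0,"z":0,"spin":0}]' 8
python3 -m jog '[{"fingers":0.5,"x":0,"y":5,"z":0,"spin":0},{"fingers":0.5,"x":0,"y":10,"z":-5,"spin":0},{"fingers":0.5,"x":0,"y":14,"z":-10,"spin":0},{"fingers":0.5,"x":0,"y":14,"z":-15,"spin":0},{"fingers":0.5,"x":0,"y":14,"z":-20,"spin":0}]' 8
python3 -m jog '[{"fingers":0.5,"x":0,"y":0,"z":-5,"spin":0},{"fingers":0.5,"x":0,"y":0,"z":-10,"spin":0},{"fingers":0.5,"x":0,"y":0,"z":-15,"spin":0},{"fingers":0.5,"x":0,"y":0,"z":-15,"spin":0}]' 8
python3 - <<'E'
from tilt import *
d=cam("side");t=cam("top")
sr=np.array([.5624,.2564,.0922])
def draw(c,x0,y0,x1,y1,S):
    im=cv2.resize(c["color"][y0:y1,x0:x1],(400,400),interpolation=cv2.INTER_CUBIC)
    return im
A=draw(d,180,90,290,200,0);B=draw(t,135,120,275,260,0)
save(np.hstack([A,B]),"f1.png")
# predicted ideal lean
ph=np.radians(42);Rz=R.from_euler('z',sr[2]).as_matrix()
for n,X in(("heel",(-.0686,0,.0154)),("tipa",(.078,-.0345,.129)),("tipb",(.078,.0345,.129)),("barback",(.0617,.044,.1466)),("barback-",(.0617,-.044,.1466))):
    P=Rz@np.array(X)+[sr[0],sr[1],0]; print(n,"side crop px",(proj(d,P)[0]-[180,90])*400/110,"top crop",400+(proj(t,P)[0]-[135,120])[0]*400/140,(proj(t,P)[0]-[135,120])[1]*400/140)
E
```

```text
time: 25.88
tool_pos: [0.597, 0.26, 0.2816]
tool_rot: [1.488, 1.57, -3.131]
contact_force: [0.8, -0.7, 0.1]
opening: 0.0455
time: 26.5
tool_pos: [0.5968, 0.2599, 0.4439]
tool_rot: [-1.115, 1.57, 0.549]
contact_force: [1.1, -0.3, 0.4]
opening: 0.046
time: 27.12
tool_pos: [0.4753, 0.0463, 0.4431]
tool_rot: [-1.728, 1.569, -0.064]
contact_force: [1.6, 0.4, 0.3]
opening: 0.0457
time: 27.62
tool_pos: [0.4902, -0.1043, 0.4422]
tool_rot: [-2.399, 1.57, -0.74]
contact_force: [-0.3, -0.1, -1.0]
opening: 0.0459
heel side crop px [100.89491631 279.88034094] top crop 527.315031693399 221.61637921412373
tipa side crop px [232.35035985 130.66682954] top crop 528.3986561275495 77.97729736752997
tipb side crop px [180.86539791 101.64547384] top crop 468.2212371602514 84.72981310049768
barback side crop px [160.97158265  89.51189036] top crop 457.407563651834 95.93312897056819
barback- side crop px [227.20496641 126.80270116] top crop 535.2399206096763 87.20284638161624
```

View pics/f1.png

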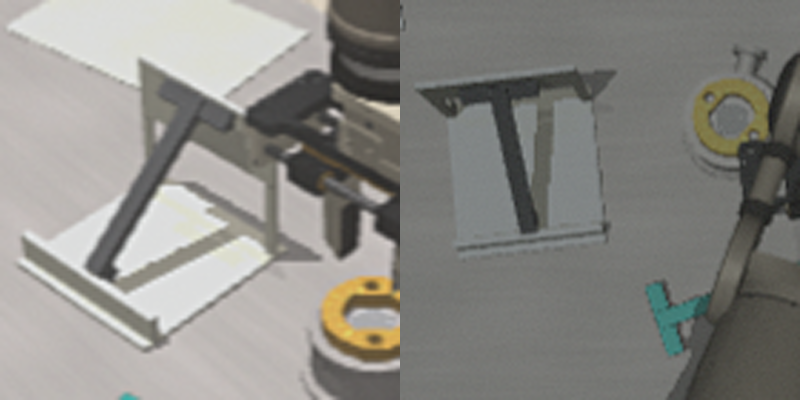

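```bash
python3 -c "
from h import *
print(robot.hand_in())"
```

```text
the job is handed in; nothing more can be done
None
```

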